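Eject the soap bar into its box and clip the lid shut

ROBOT

A 6-joint arm with a two-finger parallel gripper is mounted at the origin on the work surface. World frame = base frame: x ahead of the robot, y to its left, z up, the work surface at z = 0. Lengths are in mm, angles in rad, forces in N, time in s.
With the tool pointing down it reaches from about 350 to 775 mm from the base axis. Payload 7.3 kg.
Tool frame: the origin (TCP) lies between the finger pads; the fingertips stand 25 mm ahead of it and the grasp point (between the pads) lies 6 mm ahead of it; z points along the fingers, y is the line along which they close (so a half turn about z gives the same grasp; the last joint's range is limited). The gripper opens to 92 mm and grips with 3 to 60 N. Pads are 19 mm wide; open, the fingers measure 130 mm over their backs; the gripper's body (75 mm by 190 mm) begins 47 mm behind the grasp point.
Start: joints at [-1.399, 0.342, 1.524, -0, 1.275, -0.146], TCP at [164.073, -498.723, 231.341] pointing down, gripper open.
Joint ranges: [-2.53, 2.53], [-0.77, 2.02], [0.04, 2.7], [-1, 4.14], [0.28, 2.66], [-3.11, 3.11]. Speed limits (rad/s): [2.57, 2.57, 3.14, 3.14, 3.14, 3.14].

INTERFACE

Orientations are given as [roll, pitch, yaw] about the fixed x, y, z axes, in that order (R = Rz(yaw) Ry(pitch) Rx(roll)).
In Python, from plant import bot gives the robot as it stands.
- The arm moves only by the tool play_rows, never from a script. Its argument "commands" is a list of rows, each an object of numbers: "x", "y", "z": the shift along the tool's x, y, z in m; "twist": the turn about the tool's z in degrees. In form: [{"x": .., "y": .., "z": .., "twist": ..}, ...]. A call has exactly 8 rows; each row is the pose to reach, as a shift and turn from the pose commanded when the call began, along the tool's axes at that moment; what a row does not reach only later rows make up. A row lasts 1/10 s, in which the tool goes at most 50 mm and 8.59 degrees, less where a joint would pass 70% of its speed; a pose out of reach is approached as far as the arm can. A call with a gripper value outside its range is refused whole. "jaw" is the closure, from 0 (fully open) to 1 (shut), set as the call begins (left out, the last holds). The fingers move at their own pace and stop on an object; the grip force is fixed at half the most. Time passes only in rows, so rows that repeat a pose let the fingers close, or fill a call up. It gives the time, the measured TCP pose, the force, the opening and the grip force at its end, in the units of the state.
- bot.get_obs(): the state, without advancing time (a new reading comes with each control period).
- bot.capture(name): name is "scene" or "side" or "wrist"; returns a dict with "pixels" (480x640x3 uint8, red, green, blue), "fx", "fy", "cx", "cy" (pixels), "k1" (the pictures are not rectified: a ray, as slopes to the right and down, at radius r is drawn at 1 + k1 r^2 times it, then the intrinsics apply), "eye" and "rotation" of the camera in the world. Camera axes: x right, y down, z forward; pixel columns grow to the right and rows downward; lengths in mm; the calibration is good to about 2 mm. A picture is of the moment at which its call begins. There is no depth.
- bot.close_job(): hands the job in; it is judged then, once.
The state is a dict: "time": time; "joint_positions": joint angles; "dq": joint speeds; "tau": joint torques, N m; "tool_pos": TCP position; "tcp_rot": TCP orientation; "contact_force": force on the tool from outside, world axes, zero at the start; "moment": the same for the moment, N m; "grip_width": finger opening in mm; "finger_force": force on a finger pad.
Only numpy, scipy, OpenCV 4.12 (cv2) and the standard library are available. Lean on these libraries where they do the work, as an engineer would, in place of code of your own. Each camera call takes 0.05 s, during which the arm holds its last target. There are 200 camera calls.

TASK

Put the soap away: push the spring ejector beside the white box until the bar drops off its cradle into the box, without handling the bar itself, and let the ejector spring back. Then swing the lid over and press its far edge, which lies under the wire rack, down on the rubber gasket until the catch snaps over it and the lid stays shut on its own. Press firmly but do not force it, and leave the tumbler, salt shaker, grater and saucer as they stand.

Things in the scene. Friction and masses are not known exactly. Their poses are not given: they have to be found in the camera images.
- box: White open-topped plastic soap box fixed to the board, 130 (x) x 150 (y) x 72 mm high, walls and floor 4 mm. Origin: centre of its underside, on the board; z up, x from the hinge side (near the robot) to the catch side (far), y towards the soap cradle on its +y side.
- lid_hinge (a point): Middle of the lid's hinge line, which runs along the box's y over its near rim: 65 mm to -x of the box's origin, 78 mm up. Axes as the box's.
- lid (a joint): Lid angle, rad: 0 shut and latched (level), 1.57 upright, to 2.1 leaning towards the robot. White plate, 132 mm from hinge to far edge, 154 mm wide, 6 mm thick, 100 g. Stiff hinge (0.11 N m): it stays where left. The catch snaps near 0; pressing to -0.01 makes sure (hard stop -0.025); latched it rests within 0.02 of 0, let go unlatched it springs back above 0.04.
- lid_press (a point): Pressing place: the middle of the lid's outer (upper) face, 120 mm from the hinge line, 7 mm above the lid's underside (which contains the hinge line). Axes: x from hinge to far edge, y along the hinge, z out of the outer face (up when shut).
- cradle (a point): Middle of the floor of the fixed white soap cradle, 110 (x) x 70 (y) mm, adjoining the box's +y side; its floor is 76 mm above the board, 4 mm above the box rim, with 14 mm guides at its x ends, open towards the box. Axes as the box's.
- gasket (a joint): Compression of the rubber gasket strip along the inside of the far rim, m: 0 free, when the lid is at about 0.05 rad or more; about 0.006 latched. Gasket and catch together take about 13 N at the lid's far edge to pass the catch, about 17 N at angle 0 and 22 N at the hard stop; over 30 N on the lid is forcing it.
- catch (a joint): Outward bend of the grey sprung catch in the middle of the box's far side (46 mm wide, its nose level with the lid), rad: near 0 at rest, about 0.1 to 0.2 while the lid's edge passes it.
- ejector (a joint): Travel of the spring ejector towards the box, m: 0 at rest, 0.058 at its end stop; it springs back when let go. Needs about 1.5 N at the start and 6 N at the end. The bar tips into the box after about 0.04 to 0.055; pushing to the stop is right.
- thumb (a point): Centre of the outer (+y) face of the ejector's upright thumb plate, 50 (x) x 48 (z) x 6 mm thick, its centre 94 mm above the board at the +y end of a rod; pushed in the box's -y direction it drives the bar out. Axes as the box's. Open air around it, but for a rod support up to 72 mm high 10 mm inward of it at rest.
- soap_center (a point): Centre of the loose brown soap bar, 85 x 55 x 28 mm, 120 g, lying on the cradle with its length along the box's x.
- rack: Fixed dish rack of 6 mm steel wires held level over the far part of the box, underside 271 mm above the board. Frame as the box's, origin on the board within 4 mm of the box's: wires from x = -8 to +209 mm, y = -129 to +84 mm; legs only at x = +205 mm. The lid's far half must be reached from the robot's side with a tool leaning about 35 to 45 degrees.
- tumbler: Yellow plastic tumbler, 72 mm across, 105 mm high, upright; origin at its underside. Bystander.
- shaker: Glass salt shaker with chrome top, 48 mm across, 88 mm high, upright; origin at its underside. Bystander.
- grater: Small steel box grater, 60 x 50 x 122 mm high with black handle, upright; origin at its underside. Bystander.
- saucer: Beige melamine saucer, 140 mm across, 18 mm high; origin at its underside. Bystander.
Mind the look-alikes: they are no part of the job. What is shaped like the part that bears soap_center but orange or turquoise is not meant.

How it is judged (in metres and radians):
On the way:
1. the bar has been ejected into the box while the lid is open, and the ejector has sprung back (x of soap_center in the frame of box between -0.062 and 0.062 m and y of soap_center in the frame of box between -0.072 and 0.072 m and z of soap_center in the frame of box below 0.05 m and value of joint lid above 0.5 rad and value of joint ejector below 0.01 m), for 0.2 s.
At the end, for the whole second after the job is handed in: The bar lies in the box, the lid is held down by the catch (lid angle under 0.02 rad, catch back within 0.06 rad), the ejector is back (within 10 mm), and the four bystanders stand upright within 30 mm of where they were (x of soap_center in the frame of box between -0.062 and 0.062 m and y of soap_center in the frame of box between -0.072 and 0.072 m and z of soap_center in the frame of box below 0.05 m and value of joint lid below 0.02 rad and value of joint catch below 0.06 rad and value of joint ejector below 0.01 m and velocity of joint lid below 0.05 rad/s and distance of each of tumbler, shaker, grater, saucer from where it was at the start of the episode below 0.03 m and angle between each of tumbler, shaker, grater, saucer's own z axis and vertical below 0.3 rad); the robot touches nothing.
It fails at once if the lid is forced with more than 30 N (contact force between any of the fingers, the arm and lid above 30 N).
It fails at once if the bar is handled by the gripper (contact force between the fingers and soap above 1 N).
It fails at once if a bystander is shifted or tipped (not (distance of each of tumbler, shaker, grater, saucer from where it was at the start of the episode below 0.03 m and angle between each of tumbler, shaker, grater, saucer's own z axis and vertical below 0.3 rad)).
It also fails if it takes over 70 s, if anything falls off the work surface, if the arm or the gripper's body presses on something with over 40 N, if the wrist force passes 120 N, or if a joint passes its speed limit or range.

## Working session

There is one attempt and no reset: what is moved stays moved. The work goes in short steps, Python scripts to look and compute and a tool call to move; the robot and the scene stay as the last step left them, time stands still between calls to the robot, and variables do not carry over. Pictures are saved under pics/ and viewed, at most 10 in all, crops included, and the job is handed in when it is done.

Besides the shell and the picture viewer there is one more tool, called in YAML: its name, and indented under it one key for each argument. play_rows: Moves the arm, as the interface text tells. Its arguments: {"type":"object","properties":{"commands":{"type":"array"},"jaw":{"type":"number"}},"required":["commands"]}

```bash
mkdir -p pics; cat > h.py <<'E'
import numpy as np, cv2, pickle
from plant import bot
from scipy.spatial.transform import Rotation as R
def cap(n,f):
    c=bot.capture(n); cv2.imwrite('pics/%s.png'%f,c['pixels'][:,:,::-1]); pickle.dump(c,open('pics/%s.pkl'%f,'wb')); return c
def ray(c,u,v):
    d=np.array([(u-c['cx'])/c['fx'],(v-c['cy'])/c['fy']]); s=d.copy()
    for _ in range(20): s=d/(1+c['k1']*(s@s))
    r=np.array(c['rotation'])@np.array([s[0],s[1],1]); return np.array(c['eye']),r/np.linalg.norm(r)
def atz(c,u,v,z):
    e,r=ray(c,u,v); return e+r*(z-e[2])/r[2]
def proj(c,p):
    q=np.array(c['rotation']).T@(np.array(p,float)-np.array(c['eye'])); s=q[:2]/q[2]; s=s*(1+c['k1']*(s@s))
    return np.array([s[0]*c['fx']+c['cx'],s[1]*c['fy']+c['cy']])
def ld(f): return pickle.load(open('pics/%s.pkl'%f,'rb'))
E
python3 - <<'E'
from h import *
for n in ['scene','side']:
    c=cap(n,n+'0'); print(n,c['eye'],c['rotation'],c['fx'],c['k1'])
o=bot.get_obs(); print(o)
E
```

```text
scene [1627.08627732 -253.62944416  983.43999618] [-2.27760526  0.00458547  1.32468079] 548.8763407748486 -0.032874079055222674
side [ 539.85347455 -862.309437    634.74214564] [-2.14369981e+00 -3.22663604e-04 -6.72537694e-02] 503.8842251471622 -0.058814628897729086
{'time': 0.1, 'joint_positions': array([-1.39899216e+00,  3.42644828e-01,  1.52490428e+00,  1.29784074e-05,
        1.27542181e+00, -1.45989642e-01]), 'dq': array([ 0.00252691, -0.00161015, -0.00170878,  0.00026297,  0.00010177,
        0.000284  ]), 'tau': array([ 1.29746830e-03, -4.32005060e+01, -2.44693959e+01,  7.19787413e-02,
        5.26221085e-02, -5.42340035e-05]), 'tool_pos': array([ 164.01621874, -498.3478726 ,  230.72473954]), 'tcp_rot': array([-3.14023086e+00, -2.12777111e-04,  3.17789877e-01]), 'contact_force': array([-0.40153473,  0.16208635,  0.03453005]), 'moment': array([-0.05855433, -0.01595589,  0.04269404]), 'finger_force': 0.0, 'grip_width': 91.41956819259146}
```

View pics/scene0.png

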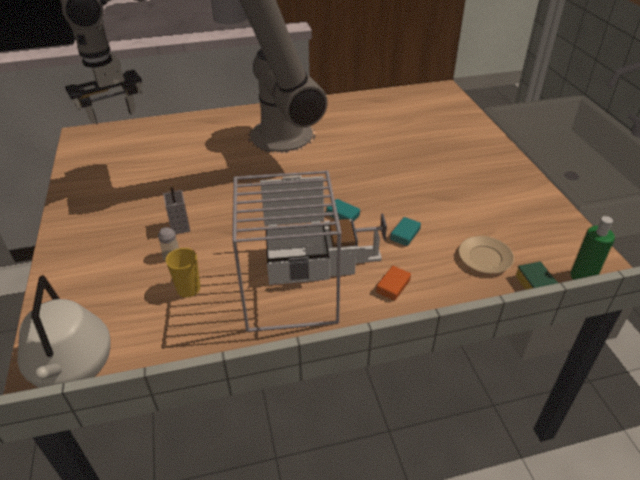

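View pics/side0.png

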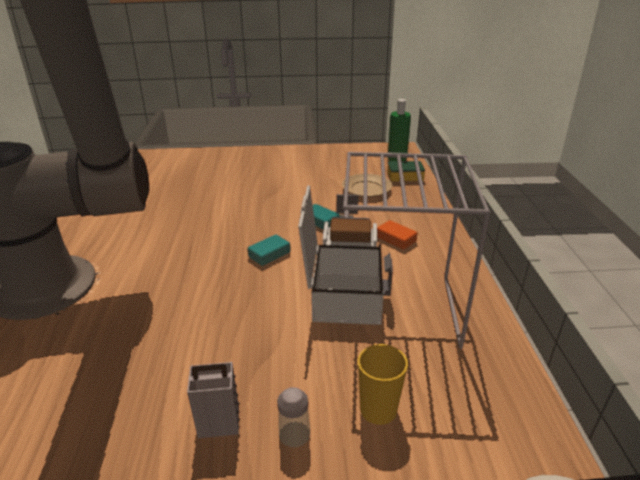

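The scene view shows the box at about (297,255) with the upright lid behind it, the cradle and bar at (343,232), and the thumb plate at (383,227). In the side view the box is at (350,290) and the lid is upright at (308,240). The bar is at (350,232), the thumb at (346,205) and the rack overhead. I'll enlarge both views to read pixel positions.

```bash
sed -i "s/np.array(c\['rotation'\])/R.from_euler('xyz',c['rotation']).as_matrix()/g" h.py; python3 - <<'E'
from h import *
a=cv2.imread('pics/scene0.png')[165:315,225:425]; b=cv2.imread('pics/side0.png')[180:330,280:480]
g=lambda i:cv2.convertScaleAbs(cv2.resize(i,(800,600),interpolation=cv2.INTER_CUBIC),alpha=1.5)
cv2.imwrite('pics/a.png',g(a));cv2.imwrite('pics/b.png',g(b))
for n in ['scene0','side0']: print(proj(ld(n),[0,0,0]),proj(ld(n),[164,-498,231]))
E
```

```text
[281.35405366 134.21888464] [112.63434196 115.80901673]
[ 41.70286737 286.20282822] [-57.13433911 394.39815349]
```

View pics/a.png

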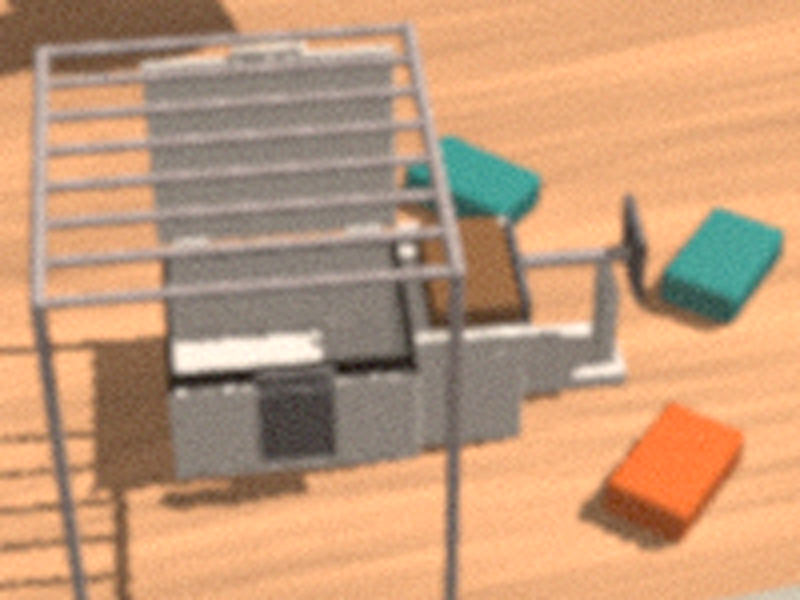

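View pics/b.png

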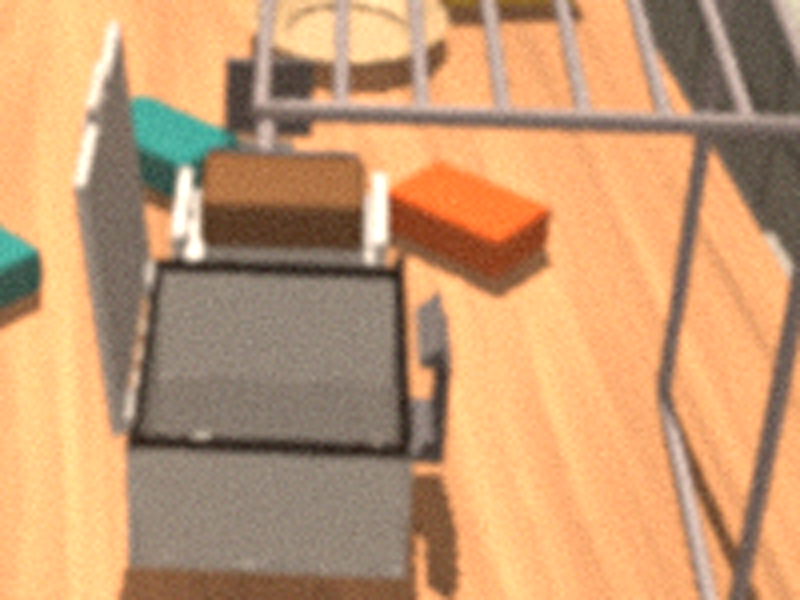

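Enlarged scene view: the far-face corners are at (176,477), (172,380), (417,458) and (413,370), and the lid's top corners at (145,65) and (393,52). Enlarged side view: the rim corners are at (132,447), (412,448), (157,265) and (403,263). The thumb's dark plate is centred at (269,96), and the lid-tip corners are at (112,28) and (80,185). Next I'll fit the box pose to these points.

```bash
python3 - <<'E'
from h import *
from scipy.optimize import least_squares
A=ld('scene0');B=ld('side0')
pa=lambda u,v:np.array([225+u/4,165+v/4]); pb=lambda u,v:np.array([280+u/4,180+v/4])
pts=[(A,pa(176,477),(65,-75,0)),(A,pa(172,382),(65,-75,72)),(A,pa(417,458),(65,75,0)),(A,pa(413,370),(65,75,72)),
(B,pb(127,570),(-65,-75,0)),(B,pb(412,575),(65,-75,0)),(B,pb(132,447),(-65,-75,72)),(B,pb(412,448),(65,-75,72)),(B,pb(157,265),(-65,75,72)),(B,pb(403,263),(65,75,72)),
(A,pa(145,65),'l-'),(A,pa(393,52),'l+'),(B,pb(112,28),'l+'),(B,pb(80,185),'l-'),(B,pb(269,96),'t'),(A,pa(636,247),'t')]
def W(q,p):
    x,y,z,yaw,th,ty=q
    if isinstance(p,str):
        if p=='t': p=(0,ty,94)
        else: p=(-65+132*np.cos(th)-6*np.sin(th)*.5,77*(1 if p[1]=='+' else -1),78+132*np.sin(th))
    return np.array([x,y,z])+R.from_euler('z',yaw).apply(p)
f=lambda q:np.concatenate([proj(c,W(q,p))-u for c,u,p in pts])
s=least_squares(f,[550,0,0,0,1.7,190],loss='soft_l1',x_scale=[10,10,10,.1,.1,10])
print(s.x.round(3)); print(f(s.x).reshape(-1,2).round(1).tolist())
print('thumb',W(s.x,'t'),'press upright')
print('tumbler',atz(A,185,292,0),atz(B,381,415,0),'shaker',atz(A,168,253,0),atz(B,294,440,0),'grater',atz(A,178,230,0),atz(B,217,432,0),'saucer',atz(A,485,265,0))
E
```

```text
[ 6.35315e+02 -7.85960e+01  9.65000e-01 -1.12000e-01  1.66800e+00
  2.19565e+02]
[[0.6, 0.5], [-0.5, 3.3], [0.8, -0.8], [1.9, 0.2], [0.5, -0.7], [-1.4, 0.0], [-1.3, -0.2], [1.1, 1.5], [-2.6, -0.0], [-0.5, 2.0], [-2.1, -0.4], [-0.6, -2.4], [-0.2, -2.0], [0.8, -0.1], [1.9, 0.0], [0.1, 1.0]]
thumb [659.80006752 139.59971214  94.96473359] press upright
tumbler [ 6.63759983e+02 -3.63824332e+02  1.13686838e-13] [ 657.92518646 -366.03965115    0.        ] shaker [ 512.24412759 -399.31959956    0.        ] [ 5.24142002e+02 -4.01798965e+02 -1.13686838e-13] grater [ 424.82387367 -369.37703673    0.        ] [ 410.10511897 -381.09459281    0.        ] saucer [7.59069218e+02 3.83777497e+02 1.13686838e-13]
```

```bash
cat >> h.py <<'E'
BX=np.array([635.3,-78.6,1.0]); BY=-0.112
def box2w(p): return BX+R.from_euler('z',BY).apply(p)
def sh(target,yaw=None,frm=None):
    o=bot.get_obs(); p=np.array(o['tool_pos']) if frm is None else np.array(frm[0]); r=R.from_euler('xyz',o['tcp_rot'] if frm is None else frm[1])
    t=None if yaw is None else -np.degrees((yaw-r.as_euler('xyz')[2]+np.pi)%(2*np.pi)-np.pi)
    print('shift m',(r.inv().apply(np.array(target)-p)/1000).round(4),'twist',t)
def st():
    o=bot.get_obs(); print('t',o['time'],'pos',o['tool_pos'].round(1),'rot',o['tcp_rot'].round(3),'q',o['joint_positions'].round(3),'F',o['contact_force'].round(2),'w',o['grip_width'])
E
python3 - <<'E'
from h import *
sh([307,-229,300],1.459)
E
```

```text
shift m [ 0.22   -0.2113 -0.0689] twist -65.38652356494755
```

play_rows:
  commands:
    - {"x":0.027,"y":-0.026,"z":-0.03,"twist":-8}
    - {"x":0.055,"y":-0.053,"z":-0.05,"twist":-16}
    - {"x":0.082,"y":-0.079,"z":-0.069,"twist":-24}
    - {"x":0.11,"y":-0.106,"z":-0.069,"twist":-32}
    - {"x":0.137,"y":-0.132,"z":-0.069,"twist":-40}
    - {"x":0.165,"y":-0.158,"z":-0.069,"twist":-48}
    - {"x":0.192,"y":-0.185,"z":-0.069,"twist":-56}
    - {"x":0.22,"y":-0.211,"z":-0.069,"twist":-65.4}
  jaw: 1

```text
time: 0.9
tool_pos: [307.3, -227.9, 300.2]
tcp_rot: [-3.141, -0.0, 1.451]
contact_force: [1.2, -0.4, 0.1]
grip_width: 32.5
finger_force: 0.0
```

```bash
python3 - <<'E'
from h import *
st()
sh([450,40,300],1.459)
E
```

```text
t 0.9 pos [ 307.3 -227.9  300.2] rot [-3.141 -0.     1.451] q [-0.839  0.021  1.735  0.     1.387 -0.719] F [ 1.17 -0.42  0.09] w 32.48203168366596
shift m [2.831e-01 1.095e-01 2.000e-04] twist -0.47844217341500417
```

play_rows:
  commands:
    - {"x":0.036,"y":0.014,"z":0,"twist":0}
    - {"x":0.072,"y":0.028,"z":0,"twist":0}
    - {"x":0.108,"y":0.042,"z":0,"twist":0}
    - {"x":0.144,"y":0.056,"z":0,"twist":0}
    - {"x":0.18,"y":0.07,"z":0,"twist":0}
    - {"x":0.216,"y":0.084,"z":0,"twist":0}
    - {"x":0.252,"y":0.098,"z":0,"twist":0}
    - {"x":0.283,"y":0.11,"z":0,"twist":-0.4}

```text
time: 1.7
tool_pos: [452.1, 39.4, 300.0]
tcp_rot: [-3.141, 0.0, 1.453]
contact_force: [0.7, -0.6, 0.1]
grip_width: 0.4
finger_force: 0.0
```

```bash
python3 - <<'E'
from h import *
st(); p=box2w([0,270,106]);print(p)
sh(p,1.459)
E
```

```text
t 1.7 pos [452.1  39.4 300. ] rot [-3.141  0.     1.453] q [-0.082  0.161  1.578  0.     1.404  0.035] F [ 0.65 -0.63  0.14] w 0.42552714053078927
[665.47681788 189.70832947 107.        ]
shift m [0.1744 0.1943 0.1929] twist -0.33878480809706957
```

play_rows:
  commands:
    - {"x":0.024,"y":0.028,"z":0,"twist":0}
    - {"x":0.05,"y":0.056,"z":0,"twist":0}
    - {"x":0.075,"y":0.084,"z":0.01,"twist":0}
    - {"x":0.1,"y":0.112,"z":0.025,"twist":0}
    - {"x":0.125,"y":0.14,"z":0.04,"twist":0}
    - {"x":0.15,"y":0.168,"z":0.06,"twist":0}
    - {"x":0.174,"y":0.194,"z":0.09,"twist":-0.3}
    - {"x":0.174,"y":0.194,"z":0.12,"twist":-0.3}

```text
time: 2.5
tool_pos: [666.9, 189.7, 176.9]
tcp_rot: [-3.141, -0.0, 1.459]
contact_force: [-1.0, -0.8, 0.4]
grip_width: 0.8
finger_force: 0.0
```

```bash
python3 - <<'E'
from h import *
st(); p=box2w([0,270,106])
sh(p,1.459)
a=cap('side','side1')['pixels'][170:320,270:470]; w=cap('wrist','w1')['pixels']
g=cv2.resize(a,(533,400),interpolation=cv2.INTER_CUBIC)
w=cv2.resize(w,(267,200)); o=np.zeros((400,800,3),np.uint8);o[:,:533]=g;o[:200,533:]=w
cv2.imwrite('pics/c.png',cv2.convertScaleAbs(o[:,:,::-1],alpha=1.4))
E
```

```text
t 2.5 pos [666.9 189.7 176.9] rot [-3.141 -0.     1.459] q [1.660e-01 7.000e-01 1.068e+00 1.000e-03 1.374e+00 2.780e-01] F [-0.97 -0.84  0.39] w 0.7556044306010562
shift m [-0.0002 -0.0014  0.0699] twist 0.025605848471304215
```

View pics/c.png

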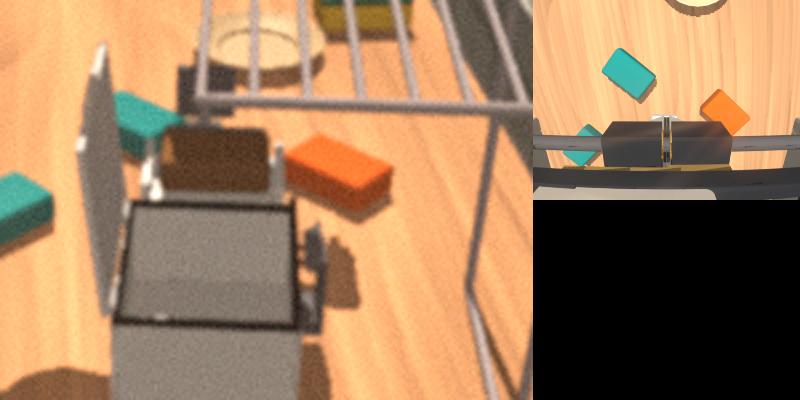

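The composite shows the lid, box, bar and thumb unchanged. The wrist view looks out past the closed fingers toward +y. The gripper is above the thumb's outer side, so I'll descend and start pushing.

play_rows:
  commands:
    - {"x":0,"y":-0.001,"z":0.035,"twist":0}
    - {"x":0,"y":-0.001,"z":0.07,"twist":0}
    - {"x":0,"y":-0.001,"z":0.07,"twist":0}
    - {"x":-0.015,"y":-0.001,"z":0.07,"twist":0}
    - {"x":-0.03,"y":-0.001,"z":0.07,"twist":0}
    - {"x":-0.045,"y":-0.001,"z":0.07,"twist":0}
    - {"x":-0.055,"y":-0.001,"z":0.07,"twist":0}
    - {"x":-0.055,"y":-0.001,"z":0.07,"twist":0}

```text
time: 3.4
tool_pos: [658.4, 131.0, 111.9]
tcp_rot: [3.139, -0.001, 1.455]
contact_force: [0.8, 2.3, 1.5]
grip_width: 0.5
finger_force: 1.4
```

```bash
python3 - <<'E'
from h import *
st()
a=cap('side','side2')['pixels'][120:270,270:470]; s=cap('scene','scene2')['pixels'][165:315,250:450]
o=np.hstack([cv2.resize(i,(400,300),interpolation=cv2.INTER_CUBIC) for i in (a,s)])
cv2.imwrite('pics/d.png',cv2.convertScaleAbs(o[:,:,::-1],alpha=1.4))
E
```

```text
t 3.4 pos [658.4 131.  111.9] rot [ 3.139e+00 -1.000e-03  1.455e+00] q [0.082 0.709 1.235 0.    1.195 0.198] F [0.81 2.34 1.51] w 0.4755575849682243
```

View pics/d.png

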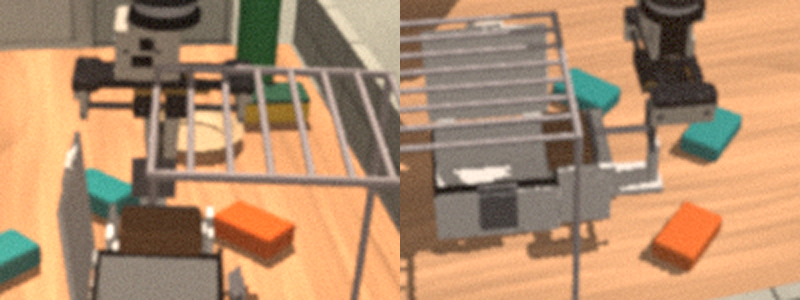

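The ejector has begun to move: the fingers are against the thumb plate in both halves of the picture, at about 2.3 N. I'll keep pushing.

play_rows:
  commands:
    - {"x":-0.006,"y":0,"z":0,"twist":0}
    - {"x":-0.012,"y":0,"z":0,"twist":0}
    - {"x":-0.018,"y":0,"z":0,"twist":0}
    - {"x":-0.024,"y":0,"z":0,"twist":0}
    - {"x":-0.03,"y":0,"z":0,"twist":0}
    - {"x":-0.034,"y":0,"z":0,"twist":0}
    - {"x":-0.034,"y":0,"z":0,"twist":0}
    - {"x":-0.034,"y":0,"z":0,"twist":0}

```text
time: 4.3
tool_pos: [653.5, 99.2, 110.3]
tcp_rot: [-3.141, -0.0, 1.457]
contact_force: [-0.3, 5.3, 3.5]
grip_width: 0.3
finger_force: 2.6
```

play_rows:
  commands:
    - {"x":-0.004,"y":0,"z":0,"twist":0}
    - {"x":-0.008,"y":0,"z":0,"twist":0}
    - {"x":-0.012,"y":0,"z":0,"twist":0}
    - {"x":-0.014,"y":0,"z":0,"twist":0}
    - {"x":-0.014,"y":0,"z":0,"twist":0}
    - {"x":-0.014,"y":0,"z":0,"twist":0}
    - {"x":-0.014,"y":0,"z":0,"twist":0}
    - {"x":-0.014,"y":0,"z":0,"twist":0}

```text
time: 5.1
tool_pos: [652.8, 94.2, 110.6]
tcp_rot: [3.14, -0.013, 1.46]
contact_force: [4.2, 33.6, 1.0]
grip_width: 0.1
finger_force: 17.1
```

```bash
python3 - <<'E'
from h import *
st()
a=cap('side','side3')['pixels'][120:270,270:470]; s=cap('scene','scene3')['pixels'][165:315,250:450]
o=np.hstack([cv2.resize(i,(400,300),interpolation=cv2.INTER_CUBIC) for i in (a,s)])
cv2.imwrite('pics/e.png',cv2.convertScaleAbs(o[:,:,::-1],alpha=1.4))
E
```

```text
t 5.1 pos [652.8  94.2 110.6] rot [ 3.14  -0.013  1.46 ] q [0.021 0.688 1.28  0.014 1.17  0.127] F [ 4.2  33.61  1.03] w 0.1155367090535462
```

View pics/e.png

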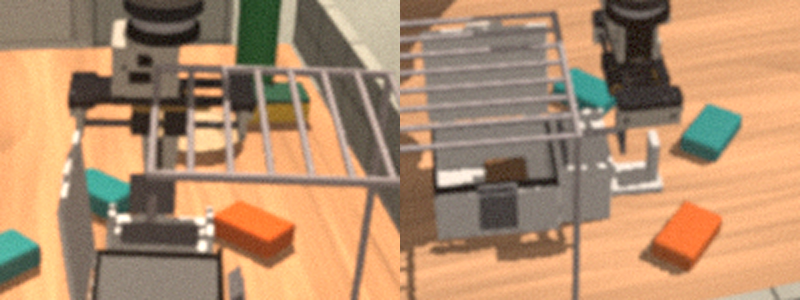

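The bar is off the cradle and lying in the box, visible at (505,168) in the right half, and the ejector is at its stop. I'll back off and lift.

play_rows:
  commands:
    - {"x":0.03,"y":0,"z":0,"twist":0}
    - {"x":0.06,"y":0,"z":0,"twist":0}
    - {"x":0.09,"y":0,"z":0,"twist":0}
    - {"x":0.11,"y":0,"z":0,"twist":0}
    - {"x":0.12,"y":0,"z":-0.04,"twist":0}
    - {"x":0.12,"y":0,"z":-0.09,"twist":0}
    - {"x":0.12,"y":0,"z":-0.14,"twist":0}
    - {"x":0.12,"y":0,"z":-0.19,"twist":0}

```text
time: 6.0
tool_pos: [665.5, 203.3, 301.7]
tcp_rot: [-3.141, 0.002, 1.457]
contact_force: [1.1, 0.4, -0.3]
grip_width: 0.6
finger_force: 0.0
```

```bash
python3 - <<'E'
from h import *
st(); sh([440,40,320],0.0)
# fit planar arm: TCP radial/height vs q using known states
S=[([-1.399,.3426,1.5249,0,1.2754],[164.0,-498.3,230.7]),([-.839,.021,1.735,0,1.387],[307.3,-227.9,300.2]),([-.082,.161,1.578,0,1.404],[452.1,39.4,300.]),([.166,.700,1.068,0,1.374],[666.9,189.7,176.9]),([.082,.709,1.235,0,1.195],[658.4,131,111.9])]
from scipy.optimize import least_squares
def fk(k,q):
    a=q[1];b=a+q[2];c=b+q[4]
    return np.array([k[0]+k[1]*np.sin(a)+k[2]*np.sin(b)+k[3]*np.sin(c),k[4]+k[1]*np.cos(a)+k[2]*np.cos(b)-200])
f=lambda k:np.concatenate([fk(k,q)-[np.hypot(*p[:2]),p[2]] for q,p in S])
s=least_squares(f,[0,400,400,0,150]);print(s.x,f(s.x).round(1))
print([ (np.arctan2(p[1],p[0])-q[0]).round(3) for q,p in S])
E
```

```text
t 6.0 pos [665.5 203.3 301.7] rot [-3.141e+00  2.000e-03  1.457e+00] q [ 0.187  0.659  0.811 -0.002  1.673  0.301] F [ 1.06  0.37 -0.29] w 0.6141618296980199
shift m [-0.188  -0.2055 -0.0178] twist 83.47027226306577
[   -2.35410232   500.72499567   377.74490471 -1414.55670872
    69.03113313] [ 4.4 -0.5 -1.1 -0.1 -1.5  0.  -2.1  1.1  0.4 -0.5]
[np.float64(0.146), np.float64(0.201), np.float64(0.169), np.float64(0.111), np.float64(0.114)]
```

play_rows:
  commands:
    - {"x":0,"y":0,"z":-0.04,"twist":8}
    - {"x":-0.02,"y":0,"z":-0.08,"twist":16}
    - {"x":-0.05,"y":-0.005,"z":-0.11,"twist":24}
    - {"x":-0.08,"y":-0.012,"z":-0.13,"twist":32}
    - {"x":-0.11,"y":-0.02,"z":-0.148,"twist":40}
    - {"x":-0.14,"y":-0.026,"z":-0.148,"twist":48}
    - {"x":-0.17,"y":-0.032,"z":-0.148,"twist":56}
    - {"x":-0.199,"y":-0.038,"z":-0.148,"twist":64}

```text
time: 6.8
tool_pos: [604.9, 8.6, 447.9]
tcp_rot: [3.141, 0.002, 0.333]
contact_force: [-0.1, -0.3, -0.1]
grip_width: 0.6
finger_force: 0.0
```

```bash
python3 - <<'E'
from h import *
st(); sh([605,10,450],-.112)
a=cap('side','side4')['pixels'][160:310,270:470]; s=cap('scene','scene4')['pixels'][165:315,250:450]
o=np.hstack([cv2.resize(i,(400,300),interpolation=cv2.INTER_CUBIC) for i in (a,s)])
cv2.imwrite('pics/f.png',cv2.convertScaleAbs(o[:,:,::-1],alpha=1.4))
E
```

```text
t 6.8 pos [604.9   8.6 447.9] rot [3.141e+00 2.000e-03 3.330e-01] q [-0.112  0.467  0.753 -0.002  1.922  1.126] F [-0.06 -0.32 -0.1 ] w 0.5600736877249566
shift m [ 0.0006 -0.0012 -0.0021] twist 25.50343932364981
```

View pics/f.png

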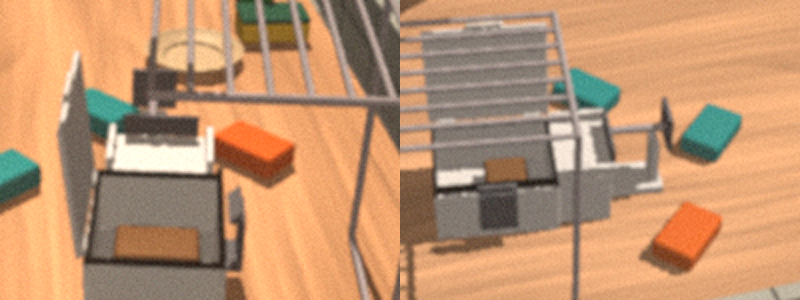

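Picture: the bar lies flat in the box, at (157,243) on the left and (505,168) on the right, and the ejector has sprung back. Next I'll see how the arm handles a pose at the edge of its reach, because I need a forward lean for the press.

play_rows:
  commands:
    - {"x":0,"y":0,"z":0,"twist":8}
    - {"x":0,"y":0,"z":0,"twist":16}
    - {"x":0,"y":0,"z":0,"twist":24}
    - {"x":0.036,"y":0.017,"z":0,"twist":25.5}
    - {"x":0.072,"y":0.034,"z":0,"twist":25.5}
    - {"x":0.108,"y":0.052,"z":0,"twist":25.5}
    - {"x":0.135,"y":0.065,"z":0,"twist":25.5}
    - {"x":0.135,"y":0.065,"z":0,"twist":25.5}

```text
time: 7.7
tool_pos: [730.0, -5.8, 418.7]
tcp_rot: [-3.14, -0.004, -0.104]
contact_force: [-0.1, -0.9, -2.1]
grip_width: 0.7
finger_force: 0.0
```

play_rows:
  commands:
    - {"x":0.03,"y":0,"z":0,"twist":0}
    - {"x":0.06,"y":0,"z":0,"twist":0}
    - {"x":0.09,"y":0,"z":0,"twist":0}
    - {"x":0.12,"y":0,"z":0,"twist":0}
    - {"x":0.15,"y":0,"z":0,"twist":0}
    - {"x":0.18,"y":0,"z":0,"twist":0}
    - {"x":0.21,"y":0,"z":0,"twist":0}
    - {"x":0.21,"y":0,"z":0,"twist":0}

```text
time: 8.5
tool_pos: [785.2, -20.8, 359.6]
tcp_rot: [-3.137, -0.059, -0.105]
contact_force: [0.2, -0.3, -0.8]
grip_width: 0.5
finger_force: 0.0
```

```bash
python3 - <<'E'
from h import *
st()
E
```

```text
t 8.5 pos [785.2 -20.8 359.6] rot [-3.137 -0.059 -0.105] q [-0.126  0.97   0.037  0.007  2.076  1.553] F [ 0.19 -0.29 -0.8 ] w 0.5496244197604558
```

play_rows:
  commands:
    - {"x":-0.03,"y":0,"z":-0.03,"twist":0}
    - {"x":-0.06,"y":0,"z":-0.06,"twist":0}
    - {"x":-0.09,"y":0,"z":-0.09,"twist":0}
    - {"x":-0.12,"y":0,"z":-0.12,"twist":0}
    - {"x":-0.15,"y":0,"z":-0.14,"twist":0}
    - {"x":-0.18,"y":0,"z":-0.14,"twist":0}
    - {"x":-0.2,"y":0,"z":-0.14,"twist":0}
    - {"x":-0.2,"y":0,"z":-0.14,"twist":0}

```text
time: 9.3
tool_pos: [575.8, 0.9, 490.9]
tcp_rot: [-3.137, -0.062, -0.104]
contact_force: [0.7, 0.2, 0.7]
grip_width: 0.1
finger_force: 0.0
```

```bash
python3 - <<'E'
from h import *
st()
E
```

```text
t 9.3 pos [575.8   0.9 490.9] rot [-3.137 -0.062 -0.104] q [-0.135  0.373  0.786  0.007  1.921  1.542] F [0.74 0.25 0.7 ] w 0.11646127565347232
```

Overreaching leans the tool slightly, and the reached pose becomes the new reference. So I can build up the lean by repeated overreach along the outstretched arm.

play_rows:
  commands:
    - {"x":0.05,"y":0,"z":0,"twist":0}
    - {"x":0.1,"y":0,"z":0,"twist":0}
    - {"x":0.14,"y":0,"z":0,"twist":0}
    - {"x":0.5,"y":0,"z":-0.3,"twist":0}
    - {"x":0.5,"y":0,"z":-0.3,"twist":0}
    - {"x":0.5,"y":0,"z":-0.3,"twist":0}
    - {"x":0.5,"y":0,"z":-0.3,"twist":0}
    - {"x":0.5,"y":0,"z":-0.3,"twist":0}

```text
time: 10.1
tool_pos: [696.1, -24.2, 500.3]
tcp_rot: [-3.134, -0.098, -0.105]
contact_force: [0.2, -0.1, -0.1]
grip_width: 0.3
finger_force: 0.0
```

play_rows:
  commands:
    - {"x":0.5,"y":0,"z":-0.2,"twist":0}
    - {"x":0.5,"y":0,"z":-0.2,"twist":0}
    - {"x":0.5,"y":0,"z":-0.2,"twist":0}
    - {"x":0.5,"y":0,"z":-0.2,"twist":0}
    - {"x":0.5,"y":0,"z":-0.2,"twist":0}
    - {"x":0.5,"y":0,"z":-0.2,"twist":0}
    - {"x":0.5,"y":0,"z":-0.2,"twist":0}
    - {"x":0.5,"y":0,"z":-0.2,"twist":0}

```text
time: 10.9
tool_pos: [742.7, -41.7, 455.9]
tcp_rot: [-3.132, -0.129, -0.105]
contact_force: [0.5, -0.5, 0.9]
grip_width: 0.6
finger_force: 0.0
```

```bash
python3 - <<'E'
from h import *
st()
E
```

```text
t 10.9 pos [742.7 -41.7 455.9] rot [-3.132 -0.129 -0.105] q [-0.166  0.842  0.037  0.02   2.135  1.521] F [ 0.49 -0.48  0.89] w 0.5604747229376335
```

play_rows:
  commands:
    - {"x":-0.035,"y":0,"z":-0.025,"twist":0}
    - {"x":-0.07,"y":0,"z":-0.05,"twist":0}
    - {"x":-0.105,"y":0,"z":-0.075,"twist":0}
    - {"x":-0.14,"y":0,"z":-0.1,"twist":0}
    - {"x":-0.175,"y":0,"z":-0.13,"twist":0}
    - {"x":-0.21,"y":0,"z":-0.16,"twist":0}
    - {"x":-0.245,"y":0,"z":-0.2,"twist":0}
    - {"x":-0.28,"y":0,"z":-0.24,"twist":0}

```text
time: 11.7
tool_pos: [437.8, -11.3, 655.7]
tcp_rot: [-3.133, -0.13, -0.105]
contact_force: [0.8, 0.0, 0.2]
grip_width: 0.7
finger_force: 0.0
```

play_rows:
  commands:
    - {"x":-0.05,"y":0,"z":-0.06,"twist":0}
    - {"x":-0.1,"y":0,"z":-0.12,"twist":0}
    - {"x":-0.15,"y":0,"z":-0.18,"twist":0}
    - {"x":-0.2,"y":0,"z":-0.24,"twist":0}
    - {"x":-0.25,"y":0,"z":-0.3,"twist":0}
    - {"x":-0.3,"y":0,"z":-0.36,"twist":0}
    - {"x":-0.3,"y":0,"z":-0.4,"twist":0}
    - {"x":-0.3,"y":0,"z":-0.4,"twist":0}

```text
time: 12.5
tool_pos: [190.8, 18.8, 761.7]
tcp_rot: [-3.142, -0.16, -0.106]
contact_force: [-0.4, 1.1, 0.2]
grip_width: 0.5
finger_force: 0.0
```

```bash
python3 - <<'E'
from h import *
st()
E
```

```text
t 12.5 pos [190.8  18.8 761.7] rot [-3.142 -0.16  -0.106] q [-0.394 -0.09   0.419  0.098  2.657  1.372] F [-0.39  1.1   0.23] w 0.537961829735536
```

play_rows:
  commands:
    - {"x":0.01,"y":-0.02,"z":-0.04,"twist":0}
    - {"x":0.01,"y":-0.04,"z":-0.08,"twist":0}
    - {"x":0.01,"y":-0.04,"z":-0.13,"twist":0}
    - {"x":0.01,"y":-0.04,"z":-0.2,"twist":0}
    - {"x":0.01,"y":-0.04,"z":-0.3,"twist":0}
    - {"x":0.01,"y":-0.04,"z":-0.4,"twist":0}
    - {"x":0.01,"y":-0.04,"z":-0.4,"twist":0}
    - {"x":0.01,"y":-0.04,"z":-0.4,"twist":0}

```text
time: 13.3
tool_pos: [185.7, 64.0, 769.0]
tcp_rot: [-3.141, -0.185, -0.106]
contact_force: [0.5, 0.7, -0.3]
grip_width: 0.5
finger_force: 0.0
```

```bash
python3 - <<'E'
from h import *
st()
E
```

```text
t 13.3 pos [185.7  64.  769. ] rot [-3.141 -0.185 -0.106] q [-0.052 -0.063  0.363 -0.019  2.657  1.607] F [ 0.54  0.68 -0.3 ] w 0.541936854390305
```

play_rows:
  commands:
    - {"x":0.035,"y":0,"z":0.02,"twist":0}
    - {"x":0.07,"y":0,"z":0.045,"twist":0}
    - {"x":0.105,"y":0,"z":0.075,"twist":0}
    - {"x":0.14,"y":0,"z":0.105,"twist":0}
    - {"x":0.175,"y":0,"z":0.135,"twist":0}
    - {"x":0.21,"y":0,"z":0.165,"twist":0}
    - {"x":0.245,"y":0.004,"z":0.195,"twist":0}
    - {"x":0.28,"y":0.006,"z":0.225,"twist":0}

```text
time: 14.1
tool_pos: [501.6, 24.5, 598.1]
tcp_rot: [-3.141, -0.185, -0.106]
contact_force: [-0.2, -0.6, 0.3]
grip_width: 0.4
finger_force: 0.0
```

play_rows:
  commands:
    - {"x":0.035,"y":0,"z":0.03,"twist":0}
    - {"x":0.07,"y":0,"z":0.06,"twist":0}
    - {"x":0.105,"y":0,"z":0.09,"twist":0}
    - {"x":0.14,"y":0,"z":0.12,"twist":0}
    - {"x":0.175,"y":0,"z":0.15,"twist":0}
    - {"x":0.21,"y":0.003,"z":0.18,"twist":0}
    - {"x":0.245,"y":0.006,"z":0.2,"twist":0}
    - {"x":0.26,"y":0.006,"z":0.21,"twist":0}

```text
time: 14.9
tool_pos: [784.3, -12.8, 426.0]
tcp_rot: [-3.14, -0.183, -0.107]
contact_force: [-1.9, 0.1, 0.7]
grip_width: 0.5
finger_force: 0.0
```

play_rows:
  commands:
    - {"x":0.045,"y":0,"z":-0.01,"twist":0}
    - {"x":0.09,"y":0,"z":-0.02,"twist":0}
    - {"x":0.135,"y":0,"z":-0.03,"twist":0}
    - {"x":0.18,"y":0,"z":-0.04,"twist":0}
    - {"x":0.225,"y":0,"z":-0.05,"twist":0}
    - {"x":0.27,"y":0,"z":-0.06,"twist":0}
    - {"x":0.315,"y":0,"z":-0.07,"twist":0}
    - {"x":0.36,"y":0,"z":-0.08,"twist":0}

```text
time: 15.7
tool_pos: [814.4, -29.0, 407.4]
tcp_rot: [-3.137, -0.234, -0.106]
contact_force: [0.6, -0.0, -0.4]
grip_width: 0.9
finger_force: 0.0
```

```bash
python3 - <<'E'
from h import *
st()
E
```

```text
t 15.7 pos [814.4 -29.  407.4] rot [-3.137 -0.234 -0.106] q [-0.134  0.917  0.037  0.012  1.954  1.548] F [ 0.57 -0.01 -0.43] w 0.8637957359876668
```

play_rows:
  commands:
    - {"x":0.048,"y":-0.002,"z":-0.013,"twist":0}
    - {"x":0.096,"y":-0.004,"z":-0.026,"twist":0}
    - {"x":0.144,"y":-0.006,"z":-0.039,"twist":0}
    - {"x":0.192,"y":-0.008,"z":-0.052,"twist":0}
    - {"x":0.24,"y":-0.01,"z":-0.065,"twist":0}
    - {"x":0.288,"y":-0.012,"z":-0.078,"twist":0}
    - {"x":0.336,"y":-0.014,"z":-0.09,"twist":0}
    - {"x":0.384,"y":-0.016,"z":-0.1,"twist":0}

```text
time: 16.5
tool_pos: [834.2, -34.8, 398.5]
tcp_rot: [-3.135, -0.274, -0.106]
contact_force: [-0.1, 0.3, -0.3]
grip_width: 0.5
finger_force: 0.0
```

play_rows:
  commands:
    - {"x":0.3,"y":-0.012,"z":-0.06,"twist":0}
    - {"x":0.4,"y":-0.016,"z":-0.08,"twist":0}
    - {"x":0.5,"y":-0.02,"z":-0.1,"twist":0}
    - {"x":0.6,"y":-0.024,"z":-0.12,"twist":0}
    - {"x":0.7,"y":-0.028,"z":-0.14,"twist":0}
    - {"x":0.8,"y":-0.032,"z":-0.16,"twist":0}
    - {"x":0.9,"y":-0.036,"z":-0.18,"twist":0}
    - {"x":1.0,"y":-0.04,"z":-0.2,"twist":0}

```text
time: 17.3
tool_pos: [858.5, -41.9, 382.3]
tcp_rot: [-3.132, -0.315, -0.106]
contact_force: [-0.0, 0.2, 0.3]
grip_width: 0.7
finger_force: 0.0
```

```bash
python3 - <<'E'
from h import *
st()
E
```

```text
t 17.3 pos [858.5 -41.9 382.3] rot [-3.132 -0.315 -0.106] q [-0.146  0.96   0.037  0.022  1.831  1.539] F [-0.02  0.16  0.31] w 0.7115742472336726
```

play_rows:
  commands:
    - {"x":0.37,"y":-0.03,"z":-0.12,"twist":0}
    - {"x":0.37,"y":-0.03,"z":-0.12,"twist":0}
    - {"x":0.37,"y":-0.03,"z":-0.12,"twist":0}
    - {"x":0.37,"y":-0.03,"z":-0.12,"twist":0}
    - {"x":0.37,"y":-0.03,"z":-0.12,"twist":0}
    - {"x":0.37,"y":-0.03,"z":-0.12,"twist":0}
    - {"x":0.37,"y":-0.03,"z":-0.12,"twist":0}
    - {"x":0.37,"y":-0.03,"z":-0.12,"twist":0}

```text
time: 18.1
tool_pos: [860.1, -36.5, 403.9]
tcp_rot: [-3.13, -0.356, -0.107]
contact_force: [0.2, 0.2, -0.6]
grip_width: 0.6
finger_force: 0.0
```

play_rows:
  commands:
    - {"x":0.37,"y":-0.03,"z":-0.1,"twist":0}
    - {"x":0.37,"y":-0.03,"z":-0.1,"twist":0}
    - {"x":0.37,"y":-0.03,"z":-0.1,"twist":0}
    - {"x":0.37,"y":-0.03,"z":-0.1,"twist":0}
    - {"x":0.37,"y":-0.03,"z":-0.1,"twist":0}
    - {"x":0.37,"y":-0.03,"z":-0.1,"twist":0}
    - {"x":0.37,"y":-0.03,"z":-0.1,"twist":0}
    - {"x":0.37,"y":-0.03,"z":-0.1,"twist":0}

```text
time: 18.9
tool_pos: [865.2, -32.6, 419.9]
tcp_rot: [-3.127, -0.397, -0.107]
contact_force: [-0.1, -0.2, -0.6]
grip_width: 0.2
finger_force: 0.0
```

play_rows:
  commands:
    - {"x":0.37,"y":-0.03,"z":-0.08,"twist":0}
    - {"x":0.37,"y":-0.03,"z":-0.08,"twist":0}
    - {"x":0.37,"y":-0.03,"z":-0.08,"twist":0}
    - {"x":0.37,"y":-0.03,"z":-0.08,"twist":0}
    - {"x":0.37,"y":-0.03,"z":-0.08,"twist":0}
    - {"x":0.37,"y":-0.03,"z":-0.08,"twist":0}
    - {"x":0.37,"y":-0.03,"z":-0.08,"twist":0}
    - {"x":0.37,"y":-0.03,"z":-0.08,"twist":0}

```text
time: 19.7
tool_pos: [872.9, -29.7, 431.7]
tcp_rot: [-3.123, -0.438, -0.108]
contact_force: [0.5, 0.3, 0.5]
grip_width: 0.5
finger_force: 0.0
```

```bash
python3 - <<'E'
from h import *
st()
E
```

```text
t 19.7 pos [872.9 -29.7 431.7] rot [-3.123 -0.438 -0.108] q [-0.132  0.913  0.037  0.029  1.754  1.555] F [0.48 0.29 0.48] w 0.46522219402068626
```

play_rows:
  commands:
    - {"x":0.37,"y":-0.02,"z":-0.06,"twist":0}
    - {"x":0.37,"y":-0.02,"z":-0.06,"twist":0}
    - {"x":0.37,"y":-0.02,"z":-0.06,"twist":0}
    - {"x":0.37,"y":-0.02,"z":-0.06,"twist":0}
    - {"x":0.37,"y":-0.02,"z":-0.06,"twist":0}
    - {"x":0.37,"y":-0.02,"z":-0.06,"twist":0}
    - {"x":0.37,"y":-0.02,"z":-0.06,"twist":0}
    - {"x":0.37,"y":-0.02,"z":-0.06,"twist":0}

```text
time: 20.5
tool_pos: [882.5, -33.3, 440.5]
tcp_rot: [-3.12, -0.48, -0.109]
contact_force: [0.1, -0.1, -1.0]
grip_width: 0.3
finger_force: 0.0
```

play_rows:
  commands:
    - {"x":0.37,"y":-0.02,"z":-0.04,"twist":0}
    - {"x":0.37,"y":-0.02,"z":-0.04,"twist":0}
    - {"x":0.37,"y":-0.02,"z":-0.04,"twist":0}
    - {"x":0.37,"y":-0.02,"z":-0.04,"twist":0}
    - {"x":0.37,"y":-0.02,"z":-0.04,"twist":0}
    - {"x":0.37,"y":-0.02,"z":-0.04,"twist":0}
    - {"x":0.37,"y":-0.02,"z":-0.04,"twist":0}
    - {"x":0.37,"y":-0.02,"z":-0.04,"twist":0}

```text
time: 21.3
tool_pos: [893.9, -36.2, 446.9]
tcp_rot: [-3.117, -0.522, -0.11]
contact_force: [-0.1, 0.8, 0.1]
grip_width: 0.5
finger_force: 0.0
```

play_rows:
  commands:
    - {"x":0.37,"y":-0.02,"z":-0.02,"twist":0}
    - {"x":0.37,"y":-0.02,"z":-0.02,"twist":0}
    - {"x":0.37,"y":-0.02,"z":-0.02,"twist":0}
    - {"x":0.37,"y":-0.02,"z":-0.02,"twist":0}
    - {"x":0.37,"y":-0.02,"z":-0.02,"twist":0}
    - {"x":0.37,"y":-0.02,"z":-0.02,"twist":0}
    - {"x":0.37,"y":-0.02,"z":-0.02,"twist":0}
    - {"x":0.37,"y":-0.02,"z":-0.02,"twist":0}

```text
time: 22.1
tool_pos: [906.6, -38.7, 451.5]
tcp_rot: [-3.114, -0.564, -0.111]
contact_force: [1.1, 0.7, -0.6]
grip_width: 0.5
finger_force: 0.0
```

play_rows:
  commands:
    - {"x":0.37,"y":-0.02,"z":0,"twist":0}
    - {"x":0.37,"y":-0.02,"z":0,"twist":0}
    - {"x":0.37,"y":-0.02,"z":0,"twist":0}
    - {"x":0.37,"y":-0.02,"z":0,"twist":0}
    - {"x":0.37,"y":-0.02,"z":0,"twist":0}
    - {"x":0.37,"y":-0.02,"z":0,"twist":0}
    - {"x":0.37,"y":-0.02,"z":0,"twist":0}
    - {"x":0.37,"y":-0.02,"z":0,"twist":0}

```text
time: 22.9
tool_pos: [920.3, -40.8, 454.6]
tcp_rot: [-3.111, -0.606, -0.113]
contact_force: [0.4, 1.0, 0.2]
grip_width: 0.7
finger_force: 0.0
```

play_rows:
  commands:
    - {"x":0.37,"y":-0.02,"z":0.02,"twist":0}
    - {"x":0.37,"y":-0.02,"z":0.02,"twist":0}
    - {"x":0.37,"y":-0.02,"z":0.02,"twist":0}
    - {"x":0.37,"y":-0.02,"z":0.02,"twist":0}
    - {"x":0.37,"y":-0.02,"z":0.02,"twist":0}
    - {"x":0.37,"y":-0.02,"z":0.02,"twist":0}
    - {"x":0.37,"y":-0.02,"z":0.02,"twist":0}
    - {"x":0.37,"y":-0.02,"z":0.02,"twist":0}

```text
time: 23.7
tool_pos: [934.5, -42.6, 456.7]
tcp_rot: [-3.107, -0.648, -0.115]
contact_force: [0.4, -0.0, -0.6]
grip_width: 0.1
finger_force: 0.0
```

```bash
python3 - <<'E'
from h import *
st()
r=R.from_euler('xyz',bot.get_obs()['tcp_rot']); print(r.as_matrix().round(3)); print('tool z in box frame',R.from_euler('z',-BY).apply(r.as_matrix()[:,2]).round(3))
E
```

```text
t 23.7 pos [934.5 -42.6 456.7] rot [-3.107 -0.648 -0.115] q [-0.145  0.925  0.037  0.053  1.533  1.544] F [ 0.45 -0.04 -0.57] w 0.05524588219831835
[[ 0.792 -0.094  0.603]
 [-0.091 -0.995 -0.035]
 [ 0.603 -0.028 -0.797]]
tool z in box frame [ 0.603  0.033 -0.797]
```

The tool now leans 37°. Next I'll plan the retreat, the descent behind the lid, and the sweep.

```bash
cat > plan.py <<'E'
from h import *
o=bot.get_obs(); M=R.from_euler('xyz',o['tcp_rot']).as_matrix(); Mb=R.from_euler('z',-BY).as_matrix()@M
X=Mb[[0,2],0]; Z=Mb[[0,2],2]; H=np.array([-65,78.])
tip=[25*Z+9.5*X,25*Z-9.5*X]; body=[-41*Z+37.5*X,-41*Z-37.5*X]
def tcp(th,rho,gap=0):
    u=np.array([np.cos(th),np.sin(th)]); n=np.array([-u[1],u[0]])
    c=min(tip+body,key=lambda c:n@c); return H+rho*u+(6.5+gap)*n-c
def clear(P):
    w=np.array([-11,271.])-P; return w@X-0, -(w@Z)
def seq(name,pts,yb=0):
    "pts: TCP (x,z) box; shifts in tool axes relative to the first"
    w=[box2w([p[0],yb,p[1]])-[0,0,1] for p in pts]; print(name)
    for p,q in zip(pts,w): print(np.round(p,0),(M.T@(q-w[0])/1000).round(3),'wire off-axis/behind',np.round(clear(np.array(p)),0))
E
python3 - <<'E'
from plan import *
P=np.array(o['tool_pos'])
for t in ([480,-60,430],):
    print(M.T@(np.array(t)-P)/1000)
S=[-150,160]; w=box2w([-150,0,160]); print('start world',w, M.T@(w-np.array([480,-60,430]))/1000)
seq('sweep',[S]+[tcp(th,70) for th in (1.67,1.5,1.3,1.1,.9,.7,.5,.35,.25)]+[tcp(.25,r) for r in (90,112)]+[tcp(t,112) for t in (.15,.05,0,-.01)])
E
```

```text
[-0.37459104  0.06060432 -0.25224726]
start world [486.23981696 -61.83510118 161.        ] [-0.15721692  0.00864556  0.21820036]
sweep
[-150  160] [0. 0. 0.] wire off-axis/behind [178.   5.]
[-101.  161.] [0.04  0.001 0.029] wire off-axis/behind [138.  33.]
[-89. 162.] [0.05  0.001 0.035] wire off-axis/behind [128.  39.]
[-75. 161.] [0.06  0.001 0.044] wire off-axis/behind [117.  49.]
[-62. 158.] [0.069 0.002 0.055] wire off-axis/behind [109.  60.]
[-49. 151.] [0.075 0.002 0.068] wire off-axis/behind [103.  73.]
[-38. 142.] [0.078 0.003 0.082] wire off-axis/behind [99. 86.]
[-14. 143.] [0.098 0.003 0.096] wire off-axis/behind [ 80. 100.]
[ -9. 134.] [0.097 0.003 0.106] wire off-axis/behind [ 81. 111.]
[ -6. 127.] [0.095 0.004 0.113] wire off-axis/behind [ 83. 117.]
[ 13. 132.] [0.113 0.004 0.121] wire off-axis/behind [ 65. 125.]
[ 34. 138.] [0.134 0.004 0.129] wire off-axis/behind [ 44. 134.]
[ 37. 127.] [0.129 0.004 0.139] wire off-axis/behind [ 49. 144.]
[ 39. 116.] [0.124 0.005 0.149] wire off-axis/behind [ 54. 154.]
[ 39. 110.] [0.121 0.005 0.154] wire off-axis/behind [ 57. 159.]
[ 40. 109.] [0.12  0.005 0.155] wire off-axis/behind [ 57. 160.]
```

play_rows:
  commands:
    - {"x":-0.037,"y":0.006,"z":-0.025,"twist":0}
    - {"x":-0.074,"y":0.012,"z":-0.05,"twist":0}
    - {"x":-0.111,"y":0.018,"z":-0.075,"twist":0}
    - {"x":-0.148,"y":0.024,"z":-0.1,"twist":0}
    - {"x":-0.185,"y":0.03,"z":-0.125,"twist":0}
    - {"x":-0.222,"y":0.036,"z":-0.15,"twist":0}
    - {"x":-0.259,"y":0.042,"z":-0.175,"twist":0}
    - {"x":-0.296,"y":0.048,"z":-0.2,"twist":0}

```text
time: 24.5
tool_pos: [600.4, -55.1, 437.9]
tcp_rot: [-3.107, -0.649, -0.114]
contact_force: [-0.2, -0.2, 0.5]
grip_width: 0.4
finger_force: 0.0
```

```bash
python3 - <<'E'
from plan import *
st(); sh([480,-60,430])
E
```

```text
t 24.5 pos [600.4 -55.1 437.9] rot [-3.107 -0.649 -0.114] q [-0.293  0.052  1.504  0.173  0.956  1.327] F [-0.16 -0.22  0.54] w 0.3872652546431415
shift m [-0.0997  0.0163 -0.0663] twist None
```

play_rows:
  commands:
    - {"x":-0.035,"y":0.006,"z":-0.023,"twist":0}
    - {"x":-0.07,"y":0.012,"z":-0.046,"twist":0}
    - {"x":-0.1,"y":0.016,"z":-0.066,"twist":0}
    - {"x":-0.125,"y":0.018,"z":-0.03,"twist":0}
    - {"x":-0.15,"y":0.02,"z":0.005,"twist":0}
    - {"x":-0.175,"y":0.021,"z":0.04,"twist":0}
    - {"x":-0.2,"y":0.022,"z":0.075,"twist":0}
    - {"x":-0.225,"y":0.023,"z":0.11,"twist":0}

```text
time: 25.3
tool_pos: [488.5, -61.9, 213.1]
tcp_rot: [-3.109, -0.65, -0.114]
contact_force: [1.8, 0.1, 0.7]
grip_width: 0.5
finger_force: 0.0
```

```bash
python3 - <<'E'
from plan import *
st(); sh(box2w([-150,0,160]))
E
```

```text
t 25.3 pos [488.5 -61.9 213.1] rot [-3.109 -0.65  -0.114] q [-0.422  0.037  2.181  0.63   0.371  0.724] F [1.83 0.11 0.75] w 0.5391942730761501
shift m [-0.0333  0.0015  0.0401] twist None
```

Joint 5 is nearing its lower limit, so I'll fit a kinematic model to the recorded poses and check whether the press pose is reachable.

```bash
cat > kin.py <<'E'
from h import *
from scipy.optimize import least_squares
D=[([-1.399,.3426,1.5249,0,1.2754,-.146],[164.0,-498.3,230.7],[-3.140,0,.318]),([-.839,.021,1.735,0,1.387,-.719],[307.3,-227.9,300.2],[-3.141,0,1.451]),([-.082,.161,1.578,0,1.404,.035],[452.1,39.4,300.],[-3.141,0,1.453]),
([.166,.700,1.068,0.001,1.374,.278],[666.9,189.7,176.9],[-3.141,0,1.459]),([.187,.659,.811,-.002,1.673,.301],[665.5,203.3,301.7],[-3.141,.002,1.457]),([-.112,.467,.753,-.002,1.922,1.126],[604.9,8.6,447.9],[3.141,.002,.333]),
([-.126,.97,.037,.007,2.076,1.553],[785.2,-20.8,359.6],[-3.137,-.059,-.105]),([-.166,.842,.037,.02,2.135,1.521],[742.7,-41.7,455.9],[-3.132,-.129,-.105]),([-.394,-.09,.419,.098,2.657,1.372],[190.8,18.8,761.7],[-3.142,-.16,-.106]),
([-.052,-.063,.363,-.019,2.657,1.607],[185.7,64,769],[-3.141,-.185,-.106]),([-.134,.917,.037,.012,1.954,1.548],[814.4,-29,407.4],[-3.137,-.234,-.106]),([-.145,.925,.037,.053,1.533,1.544],[934.5,-42.6,456.7],[-3.107,-.648,-.115]),
([-.293,.052,1.504,.173,.956,1.327],[600.4,-55.1,437.9],[-3.107,-.649,-.114]),([-.422,.037,2.181,.63,.371,.724],[488.5,-61.9,213.1],[-3.109,-.65,-.114])]
def fk(k,q):
    S,k0,d,L2,L3,e,L=k; a=q[1]; b=a+q[2]
    rz=lambda t:R.from_euler('z',t); ry=lambda t:R.from_euler('y',t)
    W=np.array([k0+L2*np.sin(a)+L3*np.sin(b)+e*np.cos(b),d,S+L2*np.cos(a)+L3*np.cos(b)-e*np.sin(b)])
    O=rz(q[0])*ry(b)*rz(q[3])*ry(q[4])*rz(q[5])
    return rz(q[0]).apply(W)+L*O.apply([0,0,1]),O
f=lambda k:np.concatenate([fk(k,q)[0]-p for q,p,_ in D])
s=least_squares(f,[330,30,77,450,400,0,250],loss='soft_l1',f_scale=3);K=s.x
C=[(fk(K,q)[1].inv()*R.from_euler('xyz',r)).as_rotvec() for q,p,r in D]
Cr=R.from_rotvec(np.median(C,axis=0))
lo=np.array([-2.53,-.77,.04,-1,.28,-3.11]);hi=np.array([2.53,2.02,2.7,4.14,2.66,3.11])
def ik(p,rpy,q0):
    T=R.from_euler('xyz',rpy)
    g=lambda q:np.concatenate([(fk(K,q)[0]-p)/100,((fk(K,q)[1]*Cr).inv()*T).as_rotvec()*3])
    r=least_squares(g,np.clip(q0,lo+.01,hi-.01),bounds=(lo,hi)); return r.x,r.cost
E
python3 - <<'E'
from kin import *
print(K.round(1),f(K).reshape(-1,3).round(0).tolist());print(np.round(C,2).tolist()[:3],C[-1])
q=np.array(D[-1][0])
for bx,bz in [(-101,195),(-101,161),(-62,158),(-38,142),(-6,127),(13,115),(40,110)]:
  for lean in (.65,.75):
    x,c=ik(box2w([bx,0,bz]),[-3.107,-lean,-.114],q); print(bx,bz,lean,x.round(2),round(c,4))
E
```

```text
[222.6  -0.   76.5 506.2 379.6  46.5 313.2] [[0.0, -0.0, 0.0], [-0.0, 0.0, -0.0], [-0.0, 0.0, -0.0], [0.0, -0.0, -0.0], [0.0, -0.0, -0.0], [0.0, -0.0, 0.0], [0.0, 0.0, 0.0], [0.0, 0.0, -0.0], [0.0, 0.0, 0.0], [0.0, 0.0, -0.0], [-0.0, -0.0, 0.0], [-0.0, 0.0, -0.0], [0.0, -0.0, 0.0], [-0.0, -0.0, 0.0]]
[[0.0, 0.0, 1.57], [0.0, -0.0, 1.57], [-0.0, -0.0, 1.57]] [7.54138043e-04 6.46318401e-04 1.57114618e+00]
-101 195 0.65 [-0.38  0.16  2.11  0.66  0.32  0.72] 0.0
-101 195 0.75 [-0.43  0.15  2.18  1.22  0.28  0.12] 0.0021
-101 161 0.65 [-0.4   0.22  2.14  0.9   0.28  0.45] 0.0021
-101 161 0.75 [-0.43  0.23  2.24  1.78  0.28 -0.45] 0.0032
-62 158 0.65 [-0.37  0.29  2.05  0.8   0.28  0.58] 0.0021
-62 158 0.75 [-0.42  0.3   2.16  1.71  0.28 -0.37] 0.0081
-38 142 0.65 [-0.36  0.35  1.99  0.82  0.28  0.57] 0.0057
-38 142 0.75 [-0.4   0.37  2.12  1.9   0.28 -0.55] 0.0095
-6 127 0.65 [-0.35  0.42  1.92  0.79  0.28  0.61] 0.0083
-6 127 0.75 [-0.38  0.44  2.06  1.99  0.28 -0.62] 0.0124
13 115 0.65 [-0.34  0.47  1.87  0.78  0.28  0.63] 0.0107
13 115 0.75 [-0.37  0.49  2.03  2.06  0.28 -0.69] 0.0134
40 110 0.65 [-0.32  0.52  1.81  0.69  0.28  0.72] 0.0078
40 110 0.75 [-0.36  0.54  1.96  1.98  0.28 -0.6 ] 0.02
```

```bash
python3 - <<'E'
from kin import *
q=np.array(D[-1][0])
for by in (0,40):
 for bx,bz in [(-101,195),(-101,161),(-38,142),(-6,127),(40,110)]:
  for lean in (.55,.6,.65):
    x,c=ik(box2w([bx,by,bz]),[-3.107,-lean,-.114],q); rr=(fk(K,x)[1]*Cr).as_matrix(); zz=R.from_euler('z',-BY).apply(rr[:,2])
    print(by,bx,bz,lean,x.round(2),round(c,4),'z',zz.round(3),'dp',np.linalg.norm(fk(K,x)[0]-box2w([bx,by,bz])).round(1))
E
```

```text
0 -101 195 0.55 [-0.36  0.17  2.02  0.38  0.45  1.01] 0.0 z [ 0.522  0.034 -0.852] dp 0.0
0 -101 195 0.6 [-0.37  0.16  2.06  0.5   0.38  0.89] 0.0 z [ 0.564  0.033 -0.825] dp 0.0
0 -101 195 0.65 [-0.38  0.16  2.11  0.66  0.32  0.72] 0.0 z [ 0.605  0.033 -0.796] dp 0.0
0 -101 161 0.55 [-0.36  0.23  2.07  0.49  0.35  0.89] 0.0 z [ 0.522  0.034 -0.852] dp 0.0
0 -101 161 0.6 [-0.37  0.22  2.11  0.67  0.29  0.71] 0.0 z [ 0.564  0.033 -0.825] dp 0.0
0 -101 161 0.65 [-0.4   0.22  2.14  0.9   0.28  0.45] 0.0021 z [ 0.596  0.05  -0.801] dp 2.8
0 -38 142 0.55 [-0.33  0.36  1.93  0.44  0.34  0.97] 0.0 z [ 0.522  0.034 -0.852] dp 0.0
0 -38 142 0.6 [-0.34  0.36  1.97  0.61  0.28  0.79] 0.0 z [ 0.563  0.035 -0.826] dp 0.4
0 -38 142 0.65 [-0.36  0.35  1.99  0.82  0.28  0.57] 0.0057 z [ 0.588  0.058 -0.807] dp 4.4
0 -6 127 0.55 [-0.31  0.43  1.87  0.43  0.34  0.99] 0.0 z [ 0.522  0.034 -0.852] dp 0.0
0 -6 127 0.6 [-0.32  0.43  1.9   0.59  0.28  0.83] 0.0003 z [ 0.559  0.038 -0.828] dp 1.0
0 -6 127 0.65 [-0.35  0.42  1.92  0.79  0.28  0.61] 0.0083 z [ 0.583  0.062 -0.81 ] dp 5.1
0 40 110 0.55 [-0.29 
[... 918 characters left out ...]
  1.96  0.43  0.28  1.05] 0.002 z [ 0.55   0.041 -0.834] dp 2.8
40 -38 142 0.65 [-0.27  0.35  1.97  0.57  0.28  0.88] 0.0166 z [ 0.567  0.063 -0.821] dp 7.9
40 -6 127 0.55 [-0.23  0.43  1.87  0.31  0.31  1.18] 0.0 z [ 0.522  0.034 -0.852] dp 0.0
40 -6 127 0.6 [-0.24  0.43  1.89  0.41  0.28  1.07] 0.0028 z [ 0.547  0.042 -0.836] dp 3.2
40 -6 127 0.65 [-0.26  0.42  1.89  0.54  0.28  0.92] 0.0193 z [ 0.562  0.063 -0.824] dp 8.3
40 40 110 0.55 [-0.22  0.53  1.76  0.28  0.33  1.22] 0.0 z [ 0.522  0.034 -0.852] dp 0.0
40 40 110 0.6 [-0.22  0.52  1.78  0.37  0.28  1.12] 0.0015 z [ 0.551  0.039 -0.833] dp 2.2
40 40 110 0.65 [-0.24  0.52  1.79  0.48  0.28  1.  ] 0.0163 z [ 0.564  0.057 -0.824] dp 7.4
```

play_rows:
  commands:
    - {"x":-0.012,"y":0,"z":0.02,"twist":0}
    - {"x":-0.024,"y":0.001,"z":0.04,"twist":0}
    - {"x":-0.034,"y":0.001,"z":0.058,"twist":0}
    - {"x":-0.034,"y":0.001,"z":0.058,"twist":0}
    - {"x":-0.034,"y":0.001,"z":0.058,"twist":0}
    - {"x":-0.034,"y":0.001,"z":0.058,"twist":0}
    - {"x":-0.034,"y":0.001,"z":0.058,"twist":0}
    - {"x":-0.034,"y":0.001,"z":0.058,"twist":0}

```text
time: 26.1
tool_pos: [494.0, -70.1, 155.2]
tcp_rot: [-3.087, -0.645, -0.113]
contact_force: [0.4, 0.5, -0.2]
grip_width: 0.1
finger_force: 0.0
```

```bash
python3 - <<'E'
from plan import *
st(); sh(box2w([-140,0,145])); print(R.from_euler('z',-BY).apply(np.array(o['tool_pos'])-BX))
E
```

```text
t 26.1 pos [494.  -70.1 155.2] rot [-3.087 -0.645 -0.113] q [-0.459  0.174  2.249  1.147  0.283  0.155] F [ 0.4   0.55 -0.22] w 0.0845160265165977
shift m [-0.0045 -0.0068  0.0085] twist None
[-141.34193276   -7.29711943  154.17513962]
```

play_rows:
  commands:
    - {"x":0.012,"y":-0.002,"z":0.007,"twist":0}
    - {"x":0.024,"y":-0.004,"z":0.014,"twist":0}
    - {"x":0.034,"y":-0.005,"z":0.021,"twist":0}
    - {"x":0.04,"y":-0.005,"z":0.024,"twist":0}
    - {"x":0.045,"y":-0.005,"z":0.027,"twist":0}
    - {"x":0.05,"y":-0.005,"z":0.031,"twist":0}
    - {"x":0.056,"y":-0.005,"z":0.035,"twist":0}
    - {"x":0.06,"y":-0.005,"z":0.039,"twist":0}

```text
time: 26.9
tool_pos: [565.8, -72.4, 161.1]
tcp_rot: [-3.084, -0.642, -0.114]
contact_force: [-0.9, -0.6, 1.2]
grip_width: 0.2
finger_force: 0.8
```

```bash
python3 - <<'E'
from plan import *
st(); print(R.from_euler('z',-BY).apply(np.array(o['tool_pos'])-BX),Mb[:,2].round(3))
a=cap('side','side5')['pixels'][140:320,240:480]; s=cap('scene','scene5')['pixels'][135:315,210:450]
o=np.hstack([cv2.resize(i,(400,300),interpolation=cv2.INTER_CUBIC) for i in (a,s)])
cv2.imwrite('pics/g.png',cv2.convertScaleAbs(o[:,:,::-1],alpha=1.4))
E
```

```text
t 26.9 pos [565.8 -72.4 161.1] rot [-3.084 -0.642 -0.114] q [-0.381  0.274  2.07   0.869  0.283  0.504] F [-0.86 -0.63  1.18] w 0.1875407922327145
[-69.72492462  -1.60997264 160.0532762 ] [ 0.598  0.056 -0.8  ]
```

View pics/g.png

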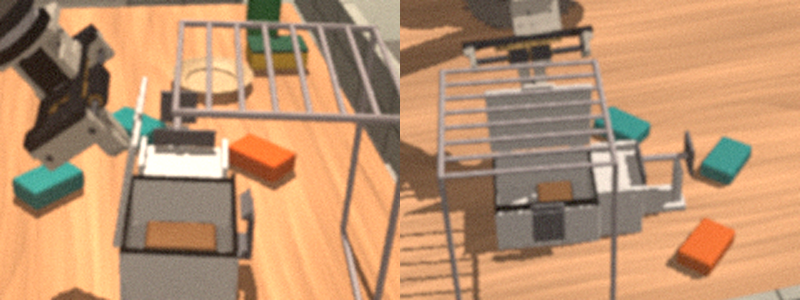

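The lid is being swept forward and is now about 15° past upright, toward the box; the fingers are behind it at (135,140) in the left half. I'll continue the sweep.

play_rows:
  commands:
    - {"x":0.005,"y":0,"z":0.006,"twist":0}
    - {"x":0.011,"y":0,"z":0.02,"twist":0}
    - {"x":0.0145,"y":0,"z":0.033,"twist":0}
    - {"x":0.0145,"y":0,"z":0.044,"twist":0}
    - {"x":0.017,"y":0,"z":0.052,"twist":0}
    - {"x":0.02,"y":0,"z":0.06,"twist":0}
    - {"x":0.024,"y":0,"z":0.066,"twist":0}
    - {"x":0.027,"y":0,"z":0.072,"twist":0}

```text
time: 27.8
tool_pos: [632.3, -81.8, 127.9]
tcp_rot: [-3.067, -0.628, -0.113]
contact_force: [-0.7, -0.8, 1.2]
grip_width: 0.6
finger_force: 0.5
```

```bash
python3 - <<'E'
from plan import *
st(); p=R.from_euler('z',-BY).apply(np.array(o['tool_pos'])-BX); print(p,Mb[:,2].round(3))
for t in ([-3,0,120],[25,0,125],[40,0,116]): 
    print(t,(Mb.T@(np.array(t)-p)/1000).round(4),clear(np.array(t)[[0,2]]))
E
```

```text
t 27.8 pos [632.3 -81.8 127.9] rot [-3.067 -0.628 -0.113] q [-0.355  0.434  1.922  0.865  0.283  0.526] F [-0.7 -0.8  1.2] w 0.5893763808658964
[ -2.66286597  -3.49451057 126.93155486] [ 0.586  0.074 -0.807]
[-3, 0, 120] [-0.0043 -0.0031  0.0057] (np.float64(82.24475267201913), np.float64(126.53819213579632))
[25, 0, 125] [ 0.0212 -0.0022  0.018 ] (np.float64(56.64957989640981), np.float64(138.91117507892324))
[40, 0, 116] [ 0.0281 -0.001   0.0341] (np.float64(49.799490914881936), np.float64(154.96364471872707))
```

play_rows:
  commands:
    - {"x":-0.003,"y":-0.002,"z":0.005,"twist":0}
    - {"x":-0.006,"y":-0.003,"z":0.01,"twist":0}
    - {"x":-0.008,"y":-0.003,"z":0.014,"twist":0}
    - {"x":-0.008,"y":-0.003,"z":0.014,"twist":0}
    - {"x":-0.008,"y":-0.003,"z":0.014,"twist":0}
    - {"x":-0.008,"y":-0.003,"z":0.014,"twist":0}
    - {"x":-0.008,"y":-0.003,"z":0.014,"twist":0}
    - {"x":-0.008,"y":-0.003,"z":0.014,"twist":0}

```text
time: 28.6
tool_pos: [634.7, -81.4, 117.0]
tcp_rot: [-3.058, -0.622, -0.112]
contact_force: [-0.4, -0.5, 0.8]
grip_width: 0.6
finger_force: 0.0
```

```bash
python3 - <<'E'
from plan import *
st(); p=R.from_euler('z',-BY).apply(np.array(o['tool_pos'])-BX); print(p,Mb[:,2].round(3))
for t in ([30,0,125],[36,0,125]): 
    print(t,(Mb.T@(np.array(t)-p)/1000).round(4),clear(np.array(t)[[0,2]]))
E
```

```text
t 28.6 pos [634.7 -81.4 117. ] rot [-3.058 -0.622 -0.112] q [-0.358  0.458  1.919  0.92   0.283  0.467] F [-0.41 -0.54  0.82] w 0.5531348544350136
[ -0.24105692  -2.87300804 115.95732097] [ 0.58   0.083 -0.81 ]
[30, 0, 125] [ 0.0298 -0.002   0.0105] (np.float64(51.70484628821968), np.float64(142.06324886025826))
[36, 0, 125] [ 0.0347 -0.0017  0.0139] (np.float64(46.8275168275762), np.float64(145.54572353292306))
```

play_rows:
  commands:
    - {"x":0.009,"y":0,"z":-0.002,"twist":0}
    - {"x":0.018,"y":-0.001,"z":0.003,"twist":0}
    - {"x":0.027,"y":-0.002,"z":0.009,"twist":0}
    - {"x":0.033,"y":-0.002,"z":0.014,"twist":0}
    - {"x":0.033,"y":-0.002,"z":0.018,"twist":0}
    - {"x":0.033,"y":-0.002,"z":0.02,"twist":0}
    - {"x":0.033,"y":-0.002,"z":0.02,"twist":0}
    - {"x":0.033,"y":-0.002,"z":0.02,"twist":0}

```text
time: 29.4
tool_pos: [672.9, -82.0, 119.7]
tcp_rot: [-3.058, -0.621, -0.113]
contact_force: [-0.2, -0.6, 0.8]
grip_width: 0.2
finger_force: 0.0
```

```bash
python3 - <<'E'
from plan import *
st(); p=R.from_euler('z',-BY).apply(np.array(o['tool_pos'])-BX); print(p,Mb[:,2].round(3),clear(p[[0,2]]))
for t in ([42,0,112],[42,0,104]): 
    print(t,(Mb.T@(np.array(t)-p)/1000).round(4),clear(np.array(t)[[0,2]]))
print('down',Mb.T@[0,0,-1])
a=cap('side','side6')['pixels'][140:320,240:480]; s=cap('scene','scene6')['pixels'][135:315,210:450]
o=np.hstack([cv2.resize(i,(400,300),interpolation=cv2.INTER_CUBIC) for i in (a,s)])
cv2.imwrite('pics/i.png',cv2.convertScaleAbs(o[:,:,::-1],alpha=1.4))
E
```

```text
t 29.4 pos [672.9 -82.  119.7] rot [-3.058 -0.621 -0.113] q [-0.332  0.504  1.815  0.754  0.309  0.66 ] F [-0.22 -0.57  0.8 ] w 0.21308378846773088
[ 37.70784288   0.82330234 118.65496069] [ 0.58   0.084 -0.811] (np.float64(48.99898301894704), np.float64(151.71671331646658))
[42, 0, 112] [-0.0004  0.0015  0.0078] (np.float64(49.37886664541328), np.float64(159.59892470515058))
[42, 0, 104] [-0.005   0.002   0.0143] (np.float64(54.03242359139426), np.float64(166.08321910060414))
down [-0.58169462  0.06827494  0.8105368 ]
```

View pics/i.png

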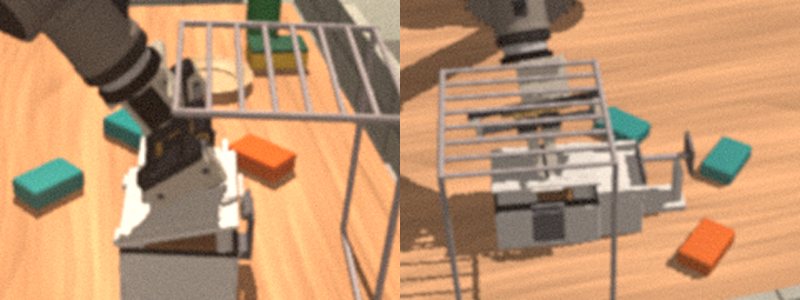

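The side half shows the lid nearly level, with a thin wedge still open, and the fingers on its far part under the rack. The soap is visible inside the box. I'll press down in small steps and watch the force.

play_rows:
  commands:
    - {"x":-0.001,"y":0,"z":0.0012,"twist":0}
    - {"x":-0.0015,"y":0,"z":0.0024,"twist":0}
    - {"x":-0.002,"y":0,"z":0.0032,"twist":0}
    - {"x":-0.0025,"y":0,"z":0.004,"twist":0}
    - {"x":-0.003,"y":0,"z":0.0045,"twist":0}
    - {"x":-0.0035,"y":0,"z":0.005,"twist":0}
    - {"x":-0.0035,"y":0,"z":0.005,"twist":0}
    - {"x":-0.0035,"y":0,"z":0.005,"twist":0}

```text
time: 30.3
tool_pos: [673.4, -81.7, 113.9]
tcp_rot: [-3.058, -0.621, -0.112]
contact_force: [0.3, -0.8, 0.3]
grip_width: 0.5
finger_force: 0.1
```

play_rows:
  commands:
    - {"x":-0.0005,"y":0,"z":0.0007,"twist":0}
    - {"x":-0.001,"y":0,"z":0.0014,"twist":0}
    - {"x":-0.0015,"y":0,"z":0.002,"twist":0}
    - {"x":-0.002,"y":0,"z":0.0028,"twist":0}
    - {"x":-0.0025,"y":0,"z":0.0034,"twist":0}
    - {"x":-0.0028,"y":0,"z":0.004,"twist":0}
    - {"x":-0.0028,"y":0,"z":0.004,"twist":0}
    - {"x":-0.0028,"y":0,"z":0.004,"twist":0}

```text
time: 31.1
tool_pos: [673.4, -81.3, 109.0]
tcp_rot: [-3.058, -0.621, -0.112]
contact_force: [0.9, -0.2, 1.0]
grip_width: 0.4
finger_force: 0.1
```

play_rows:
  commands:
    - {"x":-0.0004,"y":0,"z":0.0006,"twist":0}
    - {"x":-0.0008,"y":0,"z":0.0012,"twist":0}
    - {"x":-0.0012,"y":0,"z":0.0018,"twist":0}
    - {"x":-0.0016,"y":0,"z":0.0024,"twist":0}
    - {"x":-0.002,"y":0,"z":0.0028,"twist":0}
    - {"x":-0.0023,"y":0,"z":0.0032,"twist":0}
    - {"x":-0.0023,"y":0,"z":0.0032,"twist":0}
    - {"x":-0.0023,"y":0,"z":0.0032,"twist":0}

```text
time: 31.9
tool_pos: [673.5, -81.0, 105.1]
tcp_rot: [-3.058, -0.621, -0.112]
contact_force: [1.0, -0.7, 1.0]
grip_width: 0.5
finger_force: 0.1
```

play_rows:
  commands:
    - {"x":-0.0004,"y":0,"z":0.0006,"twist":0}
    - {"x":-0.0008,"y":0,"z":0.0012,"twist":0}
    - {"x":-0.0012,"y":0,"z":0.0018,"twist":0}
    - {"x":-0.0016,"y":0,"z":0.0024,"twist":0}
    - {"x":-0.002,"y":0,"z":0.0028,"twist":0}
    - {"x":-0.0023,"y":0,"z":0.0032,"twist":0}
    - {"x":-0.0023,"y":0,"z":0.0032,"twist":0}
    - {"x":-0.0023,"y":0,"z":0.0032,"twist":0}

```text
time: 32.7
tool_pos: [674.0, -81.4, 102.5]
tcp_rot: [-3.056, -0.62, -0.112]
contact_force: [-0.4, 1.0, 4.3]
grip_width: 0.8
finger_force: 2.3
```

play_rows:
  commands:
    - {"x":-0.0003,"y":0,"z":0.0004,"twist":0}
    - {"x":-0.0006,"y":0,"z":0.0008,"twist":0}
    - {"x":-0.0009,"y":0,"z":0.0012,"twist":0}
    - {"x":-0.0012,"y":0,"z":0.0016,"twist":0}
    - {"x":-0.0015,"y":0,"z":0.002,"twist":0}
    - {"x":-0.0017,"y":0,"z":0.0024,"twist":0}
    - {"x":-0.0017,"y":0,"z":0.0024,"twist":0}
    - {"x":-0.0017,"y":0,"z":0.0024,"twist":0}

```text
time: 33.5
tool_pos: [674.4, -81.5, 101.1]
tcp_rot: [-3.054, -0.62, -0.112]
contact_force: [-6.2, 2.7, 9.8]
grip_width: 0.6
finger_force: 5.6
```

play_rows:
  commands:
    - {"x":-0.0005,"y":0,"z":0.0001,"twist":0}
    - {"x":-0.001,"y":-0.0003,"z":0.0002,"twist":0}
    - {"x":-0.0015,"y":-0.0005,"z":0.0004,"twist":0}
    - {"x":-0.002,"y":-0.0007,"z":0.0006,"twist":0}
    - {"x":-0.0025,"y":-0.001,"z":0.0008,"twist":0}
    - {"x":-0.003,"y":-0.001,"z":0.0009,"twist":0}
    - {"x":-0.003,"y":-0.001,"z":0.0009,"twist":0}
    - {"x":-0.003,"y":-0.001,"z":0.0009,"twist":0}

```text
time: 34.3
tool_pos: [674.1, -81.5, 100.9]
tcp_rot: [-3.053, -0.622, -0.112]
contact_force: [-1.5, 1.3, 11.8]
grip_width: 0.5
finger_force: 6.0
```

Friction is relieved and the force is now nearly vertical at 11.8 N. I'll continue with a slight backward bias.

play_rows:
  commands:
    - {"x":-0.0005,"y":0,"z":0.0004,"twist":0}
    - {"x":-0.001,"y":0,"z":0.0008,"twist":0}
    - {"x":-0.0015,"y":0,"z":0.0012,"twist":0}
    - {"x":-0.0019,"y":0,"z":0.0015,"twist":0}
    - {"x":-0.0023,"y":-0.0003,"z":0.0018,"twist":0}
    - {"x":-0.0026,"y":-0.0005,"z":0.002,"twist":0}
    - {"x":-0.0026,"y":-0.0005,"z":0.002,"twist":0}
    - {"x":-0.0026,"y":-0.0005,"z":0.002,"twist":0}

```text
time: 35.1
tool_pos: [674.3, -81.6, 99.8]
tcp_rot: [-3.052, -0.622, -0.111]
contact_force: [-0.8, 4.2, 15.5]
grip_width: 0.6
finger_force: 7.8
```

play_rows:
  commands:
    - {"x":-0.0004,"y":-0.0003,"z":0.0003,"twist":0}
    - {"x":-0.0008,"y":-0.0006,"z":0.0006,"twist":0}
    - {"x":-0.0012,"y":-0.0009,"z":0.0009,"twist":0}
    - {"x":-0.0016,"y":-0.0012,"z":0.0012,"twist":0}
    - {"x":-0.0019,"y":-0.0014,"z":0.0015,"twist":0}
    - {"x":-0.0021,"y":-0.0015,"z":0.0017,"twist":0}
    - {"x":-0.0021,"y":-0.0015,"z":0.0017,"twist":0}
    - {"x":-0.0021,"y":-0.0015,"z":0.0017,"twist":0}

```text
time: 35.9
tool_pos: [674.4, -81.3, 98.9]
tcp_rot: [-3.051, -0.622, -0.112]
contact_force: [-2.7, -0.5, 17.0]
grip_width: 0.4
finger_force: 8.7
```

play_rows:
  commands:
    - {"x":-0.0004,"y":0,"z":0.0003,"twist":0}
    - {"x":-0.0008,"y":0,"z":0.0006,"twist":0}
    - {"x":-0.0012,"y":0,"z":0.0009,"twist":0}
    - {"x":-0.0016,"y":0,"z":0.0012,"twist":0}
    - {"x":-0.002,"y":0,"z":0.0015,"twist":0}
    - {"x":-0.0023,"y":0,"z":0.0017,"twist":0}
    - {"x":-0.0023,"y":0,"z":0.0017,"twist":0}
    - {"x":-0.0023,"y":0,"z":0.0017,"twist":0}

```text
time: 36.7
tool_pos: [674.3, -81.5, 97.6]
tcp_rot: [-3.049, -0.622, -0.111]
contact_force: [3.1, 1.0, 13.3]
grip_width: 0.0
finger_force: 6.9
```

play_rows:
  commands:
    - {"x":-0.0003,"y":0,"z":0.0005,"twist":0}
    - {"x":-0.0006,"y":0,"z":0.001,"twist":0}
    - {"x":-0.0009,"y":0,"z":0.0014,"twist":0}
    - {"x":-0.0011,"y":0,"z":0.0017,"twist":0}
    - {"x":-0.0013,"y":0,"z":0.0019,"twist":0}
    - {"x":-0.0013,"y":0,"z":0.0019,"twist":0}
    - {"x":-0.0013,"y":0,"z":0.0019,"twist":0}
    - {"x":-0.0013,"y":0,"z":0.0019,"twist":0}

```text
time: 37.5
tool_pos: [674.5, -81.5, 95.0]
tcp_rot: [-3.048, -0.62, -0.111]
contact_force: [3.1, 1.6, 14.2]
grip_width: 0.5
finger_force: 7.1
```

play_rows:
  commands:
    - {"x":-0.0002,"y":0,"z":0.0004,"twist":0}
    - {"x":-0.0004,"y":0,"z":0.0008,"twist":0}
    - {"x":-0.0006,"y":0,"z":0.0011,"twist":0}
    - {"x":-0.0008,"y":0,"z":0.0014,"twist":0}
    - {"x":-0.001,"y":0,"z":0.0017,"twist":0}
    - {"x":-0.001,"y":0,"z":0.0018,"twist":0}
    - {"x":-0.001,"y":0,"z":0.0018,"twist":0}
    - {"x":-0.001,"y":0,"z":0.0018,"twist":0}

```text
time: 38.3
tool_pos: [674.7, -81.6, 93.6]
tcp_rot: [-3.047, -0.62, -0.111]
contact_force: [0.9, 2.8, 16.3]
grip_width: 0.1
finger_force: 8.2
```

play_rows:
  commands:
    - {"x":-0.0003,"y":-0.0002,"z":0.0004,"twist":0}
    - {"x":-0.0006,"y":-0.0004,"z":0.0008,"twist":0}
    - {"x":-0.0009,"y":-0.0006,"z":0.0011,"twist":0}
    - {"x":-0.0011,"y":-0.0008,"z":0.0014,"twist":0}
    - {"x":-0.0013,"y":-0.001,"z":0.0017,"twist":0}
    - {"x":-0.0014,"y":-0.001,"z":0.0018,"twist":0}
    - {"x":-0.0014,"y":-0.001,"z":0.0018,"twist":0}
    - {"x":-0.0014,"y":-0.001,"z":0.0018,"twist":0}

```text
time: 39.1
tool_pos: [675.0, -81.5, 92.5]
tcp_rot: [-3.046, -0.619, -0.111]
contact_force: [-1.8, -0.2, 17.8]
grip_width: 0.7
finger_force: 9.6
```

play_rows:
  commands:
    - {"x":-0.0003,"y":0,"z":0.0003,"twist":0}
    - {"x":-0.0007,"y":0,"z":0.0007,"twist":0}
    - {"x":-0.001,"y":0,"z":0.001,"twist":0}
    - {"x":-0.0013,"y":0,"z":0.0013,"twist":0}
    - {"x":-0.0016,"y":0,"z":0.0016,"twist":0}
    - {"x":-0.0018,"y":0,"z":0.0018,"twist":0}
    - {"x":-0.0018,"y":0,"z":0.0018,"twist":0}
    - {"x":-0.0018,"y":0,"z":0.0018,"twist":0}

```text
time: 39.9
tool_pos: [675.1, -81.6, 91.2]
tcp_rot: [-3.044, -0.619, -0.111]
contact_force: [-3.0, 0.9, 22.7]
grip_width: 0.6
finger_force: 11.1
```

play_rows:
  commands:
    - {"x":-0.0002,"y":0,"z":0.0002,"twist":0}
    - {"x":-0.0004,"y":0,"z":0.0004,"twist":0}
    - {"x":-0.0006,"y":0,"z":0.0005,"twist":0}
    - {"x":-0.0006,"y":0,"z":0.0006,"twist":0}
    - {"x":-0.0006,"y":0,"z":0.0006,"twist":0}
    - {"x":-0.0006,"y":0,"z":0.0006,"twist":0}
    - {"x":-0.0006,"y":0,"z":0.0006,"twist":0}
    - {"x":-0.0006,"y":0,"z":0.0006,"twist":0}

```text
time: 40.7
tool_pos: [675.1, -81.6, 90.7]
tcp_rot: [-3.044, -0.619, -0.111]
contact_force: [-3.9, 2.7, 22.4]
grip_width: 0.9
finger_force: 11.7
```

play_rows:
  commands:
    - {"x":0.001,"y":0,"z":-0.0015,"twist":0}
    - {"x":0.002,"y":0,"z":-0.003,"twist":0}
    - {"x":0.003,"y":0,"z":-0.0045,"twist":0}
    - {"x":0.004,"y":0,"z":-0.006,"twist":0}
    - {"x":0.005,"y":0,"z":-0.007,"twist":0}
    - {"x":0.006,"y":0,"z":-0.008,"twist":0}
    - {"x":0.006,"y":0,"z":-0.008,"twist":0}
    - {"x":0.006,"y":0,"z":-0.008,"twist":0}

```text
time: 41.5
tool_pos: [671.3, -81.2, 94.3]
tcp_rot: [-3.042, -0.607, -0.111]
contact_force: [1.2, 0.0, 0.2]
grip_width: 0.4
finger_force: 0.1
```

The force is zero only 3.6 mm above the pressed height, so the lid has stayed down and the catch holds it. I'll back out along the tool axis.

play_rows:
  commands:
    - {"x":0,"y":0,"z":-0.01,"twist":0}
    - {"x":0,"y":0,"z":-0.03,"twist":0}
    - {"x":0,"y":0,"z":-0.06,"twist":0}
    - {"x":0,"y":0,"z":-0.09,"twist":0}
    - {"x":0,"y":0,"z":-0.12,"twist":0}
    - {"x":0,"y":0,"z":-0.15,"twist":0}
    - {"x":0,"y":0,"z":-0.18,"twist":0}
    - {"x":0,"y":0,"z":-0.2,"twist":0}

```text
time: 42.3
tool_pos: [555.2, -88.6, 260.3]
tcp_rot: [-3.043, -0.61, -0.111]
contact_force: [-0.3, 0.1, 0.3]
grip_width: 0.5
finger_force: 0.0
```

play_rows:
  commands:
    - {"x":0,"y":0,"z":0,"twist":0}
    - {"x":0,"y":0,"z":0,"twist":0}
    - {"x":0,"y":0,"z":0,"twist":0}
    - {"x":0,"y":0,"z":0,"twist":0}
    - {"x":0,"y":0,"z":0,"twist":0}
    - {"x":0,"y":0,"z":0,"twist":0}
    - {"x":0,"y":0,"z":0,"twist":0}
    - {"x":0,"y":0,"z":0,"twist":0}

```text
time: 43.1
tool_pos: [556.6, -88.5, 258.3]
tcp_rot: [-3.042, -0.609, -0.111]
contact_force: [0.0, -0.1, 0.4]
grip_width: 0.9
finger_force: 0.0
```

```bash
python3 - <<'E'
from h import *
st()
B=cap('side','side7')
# lid near (-y) side: bright lid edge vs. gap below it, column profiles along the -y face at several box x
g=cv2.cvtColor(cv2.GaussianBlur(B['pixels'],(3,3),0),cv2.COLOR_RGB2GRAY)
for bx in (-50,-20,10,40,60):
    u,v=proj(B,box2w([bx,-77,84])); u=int(round(u)); v=int(round(v)); print(bx,(u,v),g[v-6:v+14,u].tolist())
E
```

```text
t 43.1 pos [556.6 -88.5 258.3] rot [-3.042 -0.609 -0.111] q [-0.457  0.124  1.91   0.515  0.621  0.845] F [ 0.02 -0.14  0.39] w 0.8701560268954738
-50 (320, 287) [183, 188, 192, 192, 186, 166, 135, 100, 70, 50, 53, 71, 87, 93, 94, 96, 96, 95, 95, 94]
-20 (337, 288) [173, 183, 192, 192, 183, 160, 123, 86, 58, 48, 56, 74, 89, 94, 94, 94, 94, 94, 94, 94]
10 (354, 288) [105, 107, 111, 115, 116, 113, 107, 93, 71, 51, 47, 62, 80, 92, 94, 94, 94, 93, 93, 93]
40 (370, 288) [103, 111, 115, 114, 110, 108, 106, 100, 87, 65, 49, 52, 70, 87, 94, 95, 94, 94, 95, 95]
60 (382, 289) [174, 184, 187, 188, 186, 175, 150, 113, 81, 59, 52, 61, 76, 85, 85, 84, 82, 81, 80, 81]
```

The dark seam under the lid has the same width from the hinge to the far edge, so the lid is level and latched. I'll hand the job in.

```bash
python3 -c "
from plant import bot
print(bot.close_job())"
```

```text
the job is handed in; nothing more can be done
None
```

The job is handed in: the bar lies in the box, the ejector has sprung back, and the lid appears latched on the contact-force and camera checks, with peak force about 23 N at my readings and the bystanders never approached; no verdict came back.

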